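# Set up the filter station

### The job

Set up the filter station: take the bottle out of the assembly nest and stand it upright in the spill tray, then build the square filter cell in the nest, fitting squarely and flat: first the body block, then every spacer frame that is on the bench, then the cover plate on top with its port up. Hang every sample pail on the bench by its handle on the hook rail, one to a hook, before or after. Leave the dish, tape, vial, marker and beaker where they are, and let nothing fall over.

Things in the scene. Friction and masses are not known exactly. Their poses are not given: they have to be found in the camera images.
- nest: Assembly nest, fixed: aluminium base plate 110 x 110 x 12 mm with four L-shaped steel corner posts round a 60 x 60 mm pocket. Posts rise 70 mm above the plate (82 mm above the bench), are 6 mm thick and reach 10 mm from each corner along the sides, so the middle 40 mm of each side is open for fingers. Origin: centre of the underside; x, y along the pocket's sides.
- nest_floor (a point): Centre of the pocket's floor, on top of the nest's base plate, 12 mm above the bench. Axes as the nest's.
- cell_body: Body block of the filter cell: square aluminium block 56 x 56 x 28 mm with a dark round filter area marked on its top, 0.24 kg. Origin: centre of the underside; x, y along its sides.
- spacer_a: Square grey plastic spacer frame, 56 x 56 x 12 mm, square hole of 36 mm, lying flat. Origin: centre of the underside; x, y along its sides. Both spacers are alike; one may be absent (None).
- spacer_b: Square grey plastic spacer frame, 56 x 56 x 12 mm, square hole of 36 mm, lying flat. Origin: centre of the underside; x, y along its sides. Both spacers are alike; one may be absent (None).
- cover: Cover plate of the filter cell: square aluminium plate 56 x 56 x 12 mm with a round steel port, 14 mm in diameter and 14 mm tall, standing on the middle of its top; lies port up. Origin: centre of the underside of the plate; x, y along its sides.
- bottle: Closed amber jar-shaped bottle with a white cap, 115 mm tall, 52 mm in diameter, cap 47 mm in diameter over the top 16 mm, 0.22 kg. It starts standing in the nest's pocket, on its floor. Origin: centre of the underside, z up.
- tray: Spill tray, fixed: grey open tray 140 x 140 mm, walls 4 mm thick and 18 mm tall, floor 4 mm thick. Origin: centre of the underside.
- tray_in (a point): Centre of the spill tray's inner floor, 4 mm above the bench.
- rail: Hook rail, fixed: a level steel bar 12 mm thick and 350 mm long along its y, 165 mm above the bench on two posts, with three upturned hooks 130 mm apart that point to its -x (towards the robot). Nothing on it is taller than 188 mm. Origin: on the bench below the middle of the bar.
- hook0 (a point): Saddle of the right (rail's -y) hook: the point on top of it where a hung handle rests, 164 mm above the bench. The hook, an 8 mm bar, comes nearly level from the rail 53 mm behind this point and turns up 19 mm in front of it (rail's -x) to a tip 24 mm higher than it. Axes as the rail's.
- hook1 (a point): Saddle of the middle hook: the point on top of it where a hung handle rests, 164 mm above the bench. The hook, an 8 mm bar, comes nearly level from the rail 53 mm behind this point and turns up 19 mm in front of it (rail's -x) to a tip 24 mm higher than it. Axes as the rail's.
- hook2 (a point): Saddle of the left (rail's +y) hook: the point on top of it where a hung handle rests, 164 mm above the bench. The hook, an 8 mm bar, comes nearly level from the rail 53 mm behind this point and turns up 19 mm in front of it (rail's -x) to a tip 24 mm higher than it. Axes as the rail's.
- pail_a: Steel sample pail, 60 mm tall, 60 mm wide at the foot, 68 mm at the rim, 0.14 kg; may be absent. Rigid upright 6 mm wire handle in its y-z plane, from the rim at y = +-34 mm arching to an apex, wire centre 124 mm above the foot. On the apex a black grip tab 24 (x) x 14 (y) x 32 mm tall, 126 to 158 mm above the foot: pinch it across the 14 mm. Origin: centre of the underside, z up.
- pail_b: Steel sample pail, 60 mm tall, 60 mm wide at the foot, 68 mm at the rim, 0.14 kg; may be absent. Rigid upright 6 mm wire handle in its y-z plane, from the rim at y = +-34 mm arching to an apex, wire centre 124 mm above the foot. On the apex a black grip tab 24 (x) x 14 (y) x 32 mm tall, 126 to 158 mm above the foot: pinch it across the 14 mm. Origin: centre of the underside, z up.
- pail_c: Steel sample pail, 60 mm tall, 60 mm wide at the foot, 68 mm at the rim, 0.14 kg; may be absent. Rigid upright 6 mm wire handle in its y-z plane, from the rim at y = +-34 mm arching to an apex, wire centre 124 mm above the foot. On the apex a black grip tab 24 (x) x 14 (y) x 32 mm tall, 126 to 158 mm above the foot: pinch it across the 14 mm. Origin: centre of the underside, z up.
- pail_a_loop (a point): On pail_a: the underside of the handle's apex, on the pail's axis 121 mm above its foot. The free opening below it reaches down to the rim (61 mm).
- pail_b_loop (a point): On pail_b: the underside of the handle's apex, on the pail's axis 121 mm above its foot. The free opening below it reaches down to the rim (61 mm).
- pail_c_loop (a point): On pail_c: the underside of the handle's apex, on the pail's axis 121 mm above its foot. The free opening below it reaches down to the rim (61 mm).
- dish: Bystander: flat clear dish, 56 mm across, 14 mm tall. Leave alone.
- tape: Bystander: roll of paper tape, 60 mm across, 19 mm tall, lying flat. Leave alone.
- vial: Bystander: small glass vial, 28 mm across, 50 mm tall. Leave alone.
- marker: Bystander: black marker pen, 14 mm thick, 134 mm long along its x. Leave alone.
- beaker: Bystander: glass beaker, 66 mm across, 85 mm tall. Leave alone.
Not all that is in view belongs to the job. Leave any green or orange look-alike of the cover alone.

How it is judged:
On the way, in this order (a step that is already met when the one before it is completed fails the run):
1. the bottle stands upright in the spill tray, released (horizontal distance between bottle and tray_in below 0.055 m and z of bottle in the frame of tray_in between -0.004 and 0.004 m and angle between bottle's own z axis and vertical below 0.1 rad and linear speed of bottle below 0.03 m/s and contact force between bottle and the fingers below 0.2 N), for 0.2 s.
2. the body block lies square and flat on the floor of the nest, released (horizontal distance between cell_body and nest_floor below 0.004 m and angle between cell_body's own z axis and vertical below 0.06 rad and (angle between the x axis of cell_body and the x axis of nest, either way round below 0.1 rad or angle between the x axis of cell_body and the y axis of nest, either way round below 0.1 rad) and z of cell_body in the frame of nest_floor between -0.003 and 0.003 m and contact force between cell_body and the fingers below 0.2 N), for 0.2 s.
3. every spacer frame present lies square and flat on the body block in the nest, released (horizontal distance between each of spacer_a, spacer_b and nest_floor below 0.004 m and angle between each of spacer_a, spacer_b's own z axis and vertical below 0.06 rad and (angle between the x axis of spacer_a and the x axis of nest, either way round below 0.1 rad or angle between the x axis of spacer_a and the y axis of nest, either way round below 0.1 rad) and (z of spacer_a in the frame of nest_floor between 0.025 and 0.031 m or z of spacer_a in the frame of nest_floor between 0.037 and 0.043 m) and contact force between each of spacer_a, spacer_b and the fingers below 0.2 N and (angle between the x axis of spacer_b and the x axis of nest, either way round below 0.1 rad or angle between the x axis of spacer_b and the y axis of nest, either way round below 0.1 rad) and (z of spacer_b in the frame of nest_floor between 0.025 and 0.031 m or z of spacer_b in the frame of nest_floor between 0.037 and 0.043 m)), for 0.2 s.
4. the cover plate lies square and flat on the spacers in the nest, released (horizontal distance between cover and nest_floor below 0.004 m and angle between cover's own z axis and vertical below 0.06 rad and (angle between the x axis of cover and the x axis of nest, either way round below 0.1 rad or angle between the x axis of cover and the y axis of nest, either way round below 0.1 rad) and (z of cover in the frame of nest_floor between 0.037 and 0.043 m or z of cover in the frame of nest_floor between 0.049 and 0.055 m) and contact force between cover and the fingers below 0.2 N and z of cover in the frame of spacer_a above 0.009 m and z of cover in the frame of spacer_b above 0.009 m), for 0.2 s.
At the end, for the whole second after the job is handed in: Bottle upright in the tray, within 55 mm of its centre; body, every spacer, then cover stacked in the nest within 4 mm of centre, 3 mm of full depth, 0.06 rad of flat, 0.1 rad of square; every pail hangs still, handle underside within 12 mm of a hook saddle, within 0.2 rad of upright (all of step 1 and all of step 2 and all of step 3 and all of step 4 and (distance between pail_a_loop and hook0 below 0.012 m or distance between pail_a_loop and hook1 below 0.012 m or distance between pail_a_loop and hook2 below 0.012 m) and angle between each of pail_a, pail_b, pail_c's own z axis and vertical below 0.2 rad and linear speed of each of pail_a, pail_b, pail_c below 0.05 m/s and (distance between pail_b_loop and hook0 below 0.012 m or distance between pail_b_loop and hook1 below 0.012 m or distance between pail_b_loop and hook2 below 0.012 m) and (distance between pail_c_loop and hook0 below 0.012 m or distance between pail_c_loop and hook1 below 0.012 m or distance between pail_c_loop and hook2 below 0.012 m)); the robot touches nothing.
It fails at once if a bystander (dish, tape, vial, marker, beaker) was moved by more than 30 mm (distance of any of dish, tape, vial, marker, beaker from where it was at the start of the episode above 0.03 m).
It fails at once if the bottle, a pail, the vial or the beaker fell over (angle between any of bottle, pail_a, pail_b, pail_c, vial, beaker's own z axis and vertical above 0.9 rad).
Of pail_a, pail_b, pail_c only 2 to 3 are there at a start; the rules pass over those that are not, and their reading is None.
Of spacer_a, spacer_b only 1 to 2 are there at a start; the rules pass over those that are not, and their reading is None.
At some moment in a run one of cell_body, spacer_a, spacer_b, cover may be knocked a few centimetres aside while the robot is not near it.
It also fails if it takes over 210 s, if anything falls off the work surface, if the arm or the gripper's body presses on something with over 40 N, if the wrist force passes 120 N, or if a joint passes its speed limit or range.

### The arm

A 6-joint arm with a two-finger parallel gripper is mounted at the origin on the work surface. World frame = base frame: x ahead of the robot, y to its left, z up, the work surface at z = 0. Lengths are in m, angles in rad, forces in N, time in s.
With the tool pointing down it reaches from about 0.225 to 0.875 m from the base axis. Payload 3.4 kg.
Tool frame: the origin (TCP) lies on the mounting face of the last link; the fingertips stand 173 mm ahead of it and the grasp point (between the pads) lies 155 mm ahead of it; z points along the fingers, y is the line along which they close (so a half turn about z gives the same grasp; the last joint's range is limited). The gripper opens to 85 mm and grips with 20 to 120 N. Pads are 22 mm wide; open, the fingers measure 114 mm over their backs; the gripper's body (76 mm by 85 mm) begins 54 mm behind the grasp point. The pads swing forward as they close: fully open they stand 13 mm farther back than shut.
Start: joints at [-1.262, 0.276, 1.505, -0, 1.361, -0.121], TCP at [0.24, -0.523, 0.405] pointing down, gripper open.
Joint ranges: [-2.89, 2.89], [-0.75, 2.08], [0.22, 2.7], [-1.18, 4.32], [0.11, 2.71], [-2.7, 2.7]. Speed limits (rad/s): [2.57, 2.57, 3.14, 3.14, 3.14, 3.14].

### API

Orientations are given as a unit quaternion [w, x, y, z].
In Python, from rig import manip gives the robot as it stands.
- The arm moves only by the tool carry_out, never from a script. Its arguments are lists of equal length, an entry for each row: "linear": the shift along the world's x, y, z each as a share of 500 mm, from -1 to 1, a list of three; "angular": the turn, a rotation vector about the world's x, y, z each as a share of 0.08 rad, from -1 to 1, a list of three; "hand": the opening, from 0 (shut) to 1 (fully open). In form: {"linear": [[x, y, z], ...], "angular": [[rx, ry, rz], ...], "hand": [hand, ...]}. A call has 1 to 8 rows; each row shifts and turns the commanded pose from where the row before left it; what a row does not reach is not made up. A row lasts 1/12 s, in which the tool goes at most 41.7 mm and 7.16 degrees, less where a joint would pass 70% of its speed; a pose out of reach is approached as far as the arm can. A call with a number of a shift or a turn outside -1 to 1 is refused whole. A call with a gripper value outside its range is refused whole. The fingers move at their own pace and stop on an object; "force" is the grip in N (left out, the last holds). Time passes only in rows, so rows that do not move let the fingers close. It gives the time, the measured TCP pose, the force, the opening and the grip force at its end, in the units of the state.
- manip.get_state(): the state, without advancing time (a new reading comes with each control period).
- manip.get_image(name): name is "side" or "top" or "wrist"; returns the picture (400x640x3 uint8, red, green, blue); there is no depth.
- manip.camera_params(name): a dict with "fx", "fy", "cx", "cy" (pixels), "k1" (the pictures are not rectified: a ray, as slopes to the right and down, at radius r is drawn at 1 + k1 r^2 times it, then the intrinsics apply), "view" (4x4, takes a point from world to camera coordinates); the wrist camera has in their place "hand_eye" (4x4, takes a point from camera to tool coordinates, whose origin is the TCP and whose axes are the flange's). Camera axes: x right, y down, z forward; pixel columns grow to the right and rows downward; lengths in m; the calibration is good to about 2 mm. A picture is of the moment at which its call begins: read the wrist's pose just before it. camera_params takes no time and is no camera call.
- manip.sign_off(): hands the job in; it is judged then, once.
The state is a dict: "clock": time; "qpos": joint angles; "qd": joint speeds; "effort": joint torques, N m; "position": TCP position; "ee_rot": TCP orientation; "contact_force": force on the tool from outside, world axes, zero at the start; "moment": the same for the moment, N m; "width": finger opening in m; "gripper_force": force on a finger pad.
Only numpy, scipy, OpenCV 4.12 (cv2) and the standard library are available. Lean on these libraries where they do the work, as an engineer would, in place of code of your own. Each camera call takes 0.05 s, during which the arm holds its last target. There are 200 camera calls.

## Working session

There is one attempt and no reset: what is moved stays moved. The work goes in short steps, Python scripts to look and compute and a tool call to move; the robot and the scene stay as the last step left them, time stands still between calls to the robot, and variables do not carry over. Pictures are saved under pics/ and viewed, at most 14 in all, crops included, and the job is handed in when it is done.

Besides the shell and the picture viewer there is one more tool, called after "Call:" in YAML: its name, and indented under it one key for each argument. carry_out: Moves the arm, as the interface text tells. Its arguments: {"type":"object","properties":{"linear":{"type":"array"},"angular":{"type":"array"},"hand":{"type":"array"},"force":{"type":"number"}},"required":["linear","angular","hand"]}

```bash
mkdir -p pics; cat > h.py <<'E'
import numpy as np, cv2
from rig import manip
from scipy.spatial.transform import Rotation as R
def cam(n,s=None):
    p=manip.camera_params(n)
    if n=="wrist":
        s=s or manip.get_state(); T=np.eye(4); q=s["ee_rot"]
        T[:3,:3]=R.from_quat([q[1],q[2],q[3],q[0]]).as_matrix(); T[:3,3]=s["position"]
        C=T@np.array(p["hand_eye"])
    else: C=np.linalg.inv(np.array(p["view"]))
    return p,C
def ray(n,u,v,s=None):
    p,C=cam(n,s); K=np.array([[p["fx"],0,p["cx"]],[0,p["fy"],p["cy"]],[0,0,1.]])
    x,y=(u-p["cx"])/p["fx"],(v-p["cy"])/p["fy"]; a,b=x,y
    for _ in range(30):
        f=1+p["k1"]*(a*a+b*b); a,b=x/f,y/f
    return C[:3,3],C[:3,:3]@np.array([a,b,1.])
def onz(n,u,v,z,s=None):
    o,d=ray(n,u,v,s); return o+d*(z-o[2])/d[2]
def proj(n,P,s=None):
    p,C=cam(n,s); q=np.linalg.inv(C)@np.append(P,1); a,b=q[0]/q[2],q[1]/q[2]; f=1+p["k1"]*(a*a+b*b)
    return p["cx"]+p["fx"]*a*f,p["cy"]+p["fy"]*b*f
def shot(n,name):
    s=manip.get_state(); im=np.array(manip.get_image(n))[:,:,::-1].copy(); cv2.imwrite(f"pics/{name}.png",im); return im,s
def load(name): return cv2.imread(f"pics/{name}.png")
E
python3 - <<'E'
from h import *
s=manip.get_state(); print(s)
for n in("top","side"):
    shot(n,n+"0"); p,C=cam(n); print(n,p["fx"],p["k1"],C.round(3).tolist())
p=manip.camera_params("wrist"); print(p)
E
```

```text
{'clock': 0.0, 'qpos': array([-1.26200657e+00,  2.76594661e-01,  1.50613880e+00,  4.04666087e-05,
        1.36069102e+00, -1.21024402e-01]), 'qd': array([ 7.12588360e-04, -6.18535647e-05, -1.21140996e-04,  7.59543248e-05,
       -5.52286281e-04, -8.71557055e-04]), 'effort': array([ 2.71394238e-03, -4.16760349e+01, -2.45802927e+01,  7.80982054e-05,
        1.10203132e-02,  1.97350283e-05]), 'position': array([ 0.2395279 , -0.52250116,  0.40383735]), 'ee_rot': array([-9.13733199e-04,  9.76996708e-01,  2.13252416e-01, -6.61646514e-05]), 'contact_force': array([0.20195926, 0.5485387 , 0.5560565 ]), 'moment': array([ 0.00381181, -0.01609551, -0.0274275 ]), 'gripper_force': 0.0, 'width': 0.08574768352521074}
top 458.42133001650586 -0.02048011093682883 [[-0.0, -0.978, 0.207, 0.269], [-1.0, -0.0, -0.002, 0.02], [0.002, -0.207, -0.978, 1.302], [0.0, 0.0, 0.0, 1.0]]
side 361.42259708236213 -0.017347094485550177 [[-0.877, -0.332, 0.347, 0.222], [-0.481, 0.625, -0.615, 0.495], [-0.013, -0.707, -0.708, 0.706], [0.0, 0.0, 0.0, 1.0]]
{'fx': 283.77485655951193, 'fy': 283.77485655951193, 'cx': 321.1886068192155, 'cy': 195.9405302023219, 'k1': -0.021234311759798424, 'hand_eye': array([[ 5.42855448e-05, -9.53696108e-01, -3.00771891e-01,
         7.71361395e-02],
       [ 9.99999949e-01,  1.46644862e-04, -2.84498301e-04,
         2.18299205e-04],
       [ 3.15431574e-04, -3.00771861e-01,  9.53696067e-01,
         3.02541207e-02],
       [ 0.00000000e+00,  0.00000000e+00,  0.00000000e+00,
         1.00000000e+00]])}
```

View pics/top0.png

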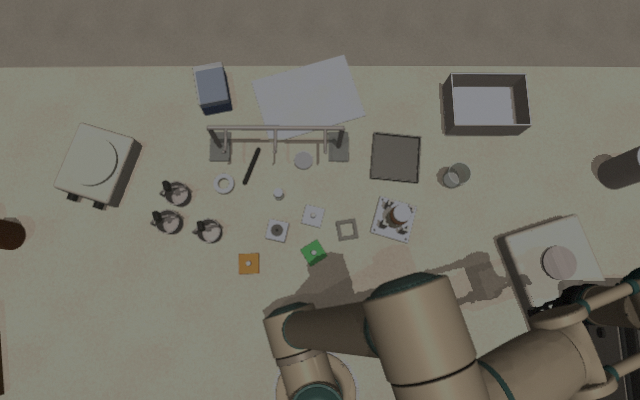

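View pics/side0.png

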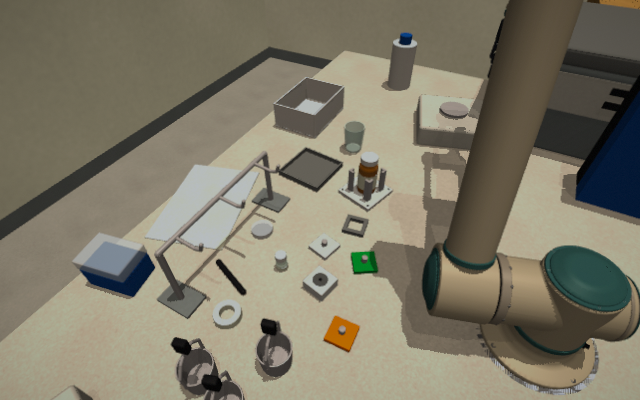

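The top picture shows the nest and bottle at (400,217), tray (396,157) and one spacer at (347,229). The body block is at (277,230) with its dark disc. Three pails are at (178,194), (169,222) and (209,232), and the rail's hooks are near (225..340,140). Candidates for the cover are silver (313,215), green (313,251) and orange (248,263). By the description it is the silver one. A close crop should confirm that.

```bash
python3 - <<'E'
from h import *
t=load("top0"); cv2.imwrite("pics/top0c.png",cv2.resize(t[110:285,145:475],None,fx=2.4,fy=2.4,interpolation=cv2.INTER_CUBIC))
g=cv2.cvtColor(t,cv2.COLOR_BGR2GRAY)
for nm,u,v,z in [("nestplate",397,220,.012),("tray",396,157,.018),("body",277,230,.028),("cover",313,216,.012),("spacer",347,229,.012),("pailA",178,194,.06),("pailB",169,222,.06),("pailC",209,232,.06),("capbottle",401,212,.127),("green",313,251,.012)]:
    print(nm,onz("top",u,v,z).round(3))
E
```

```text
nestplate [ 0.464 -0.235  0.012]
tray [ 0.648 -0.239  0.018]
body [0.433 0.105 0.028]
cover [0.475 0.004 0.012]
spacer [ 0.438 -0.093  0.012]
pailA [0.529 0.378 0.06 ]
pailB [0.451 0.398 0.06 ]
pailC [0.423 0.288 0.06 ]
capbottle [ 0.467 -0.224  0.127]
green [0.376 0.004 0.012]
```

View pics/top0c.png

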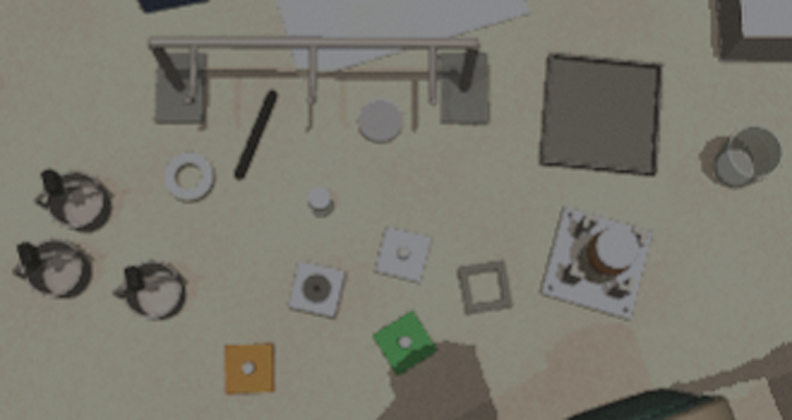

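The crop confirms the silver plate with its port at crop (403,253) as the cover. One spacer is visible at crop (485,287), and a second could still be hidden under the arm. I'll move over the nest now.

Call:
carry_out:
  linear:
    - [0.045, 0.0574, 0]
    - [0.045, 0.0574, 0]
    - [0.045, 0.0574, 0]
    - [0.045, 0.0574, 0]
    - [0.045, 0.0574, 0]
  angular:
    - [0, 0, -0.88]
    - [0, 0, -0.88]
    - [0, 0, -0.88]
    - [0, 0, -0.88]
    - [0, 0, -0.88]
  hand: [1, 1, 1, 1, 1]

```text
clock: 0.52
position: [0.3527, -0.3778, 0.4043]
ee_rot: [-0.0, 0.999, 0.037, -0.0]
contact_force: [0.7, -0.7, -0.9]
width: 0.0855
gripper_force: 0.0
```

Call:
carry_out:
  linear:
    - [0.045, 0.0574, 0]
    - [0.045, 0.0574, 0]
    - [0.045, 0.0574, 0]
    - [0.045, 0.0574, 0]
    - [0.045, 0.0574, 0]
    - [0, 0, 0]
    - [0, 0, 0]
  angular:
    - [0, 0, -0.88]
    - [0, 0, -0.88]
    - [0, 0, -0.88]
    - [0, 0, -0.88]
    - [0, 0, -0.88]
    - [0, 0, 0]
    - [0, 0, 0]
  hand: [1, 1, 1, 1, 1, 1, 1]

```text
clock: 1.1
position: [0.4654, -0.2341, 0.4043]
ee_rot: [-0.0, 0.991, -0.134, -0.0]
contact_force: [-0.1, -0.5, -0.0]
width: 0.0855
gripper_force: 0.0
```

```bash
python3 - <<'E'
from h import *
w,s=shot("wrist","w1"); t,_=shot("top","t1")
s2=manip.get_state();print(s["position"],s["ee_rot"],s2["contact_force"],s2["qpos"].round(2))
a=cv2.resize(t,(640,400)); cv2.imwrite("pics/v1.png",np.vstack([w[:, :],t])[:,:][0:800:1] if 0 else cv2.resize(np.vstack([w,t]),(480,600),interpolation=cv2.INTER_AREA))
E
```

```text
[ 0.46537587 -0.2340933   0.40430631] [-1.02603432e-04  9.90920894e-01 -1.34445354e-01 -4.67595358e-04] [-0.57135455 -0.13527999  0.1691123 ] [-0.6   0.19  1.62 -0.    1.33  1.24]
```

View pics/v1.png

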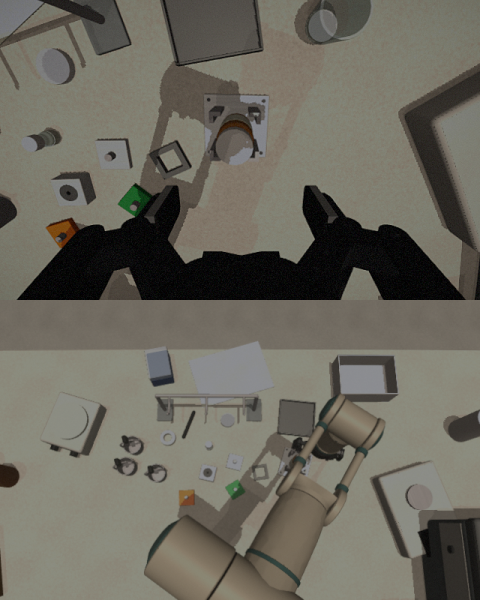

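The wrist picture shows the nest plate near full-resolution pixel (315,167). The bottle is on it and the spacer is at (227,213). No second spacer is visible so far.

```bash
cat >> h.py <<'E'
def quad(im,n,s,uv,half,z,f,hull=True):
    """rect from mask f(hsv) near pixel uv, seen on plane z -> centre,yaw(mod90 deg),size"""
    u,v=map(int,uv); y0,x0=max(v-half,0),max(u-half,0); c=im[y0:v+half,x0:u+half]
    m=f(cv2.cvtColor(c,cv2.COLOR_BGR2HSV)).astype(np.uint8)*255
    m=cv2.morphologyEx(m,cv2.MORPH_OPEN,np.ones((2,2),np.uint8))
    cs,_=cv2.findContours(m,cv2.RETR_EXTERNAL,cv2.CHAIN_APPROX_NONE)
    k=max(cs,key=cv2.contourArea).reshape(-1,2)
    P=np.array([onz(n,a+x0,b+y0,z,s)[:2] for a,b in k])
    (cx,cy),(w,h),ang=cv2.minAreaRect((P*1000).astype(np.float32))
    return np.array([cx,cy])/1000,(ang+45)%90-45,(w,h),m
E
python3 - <<'E'
from h import *
import pickle
w=load("w1"); s=manip.get_state()
hsv=cv2.cvtColor(w,cv2.COLOR_BGR2HSV)
for nm,(u,v) in dict(plate=(280,135),bench=(380,150),body=(85,245),cover=(140,205),spacer=(215,205),cap=(313,200),tray=(280,30)).items(): print(nm,hsv[v,u])
f=lambda h:(h[...,1]<40)&(h[...,2]>110)
for nm,uv,hf,z in(("nest",(315,167),55,.012),("cover",(152,205),35,.012),("body",(97,250),38,.028)):
    c,a,sz,m=quad(w,"wrist",s,uv,hf,z,f); print(nm,c.round(4),round(a,1),sz); cv2.imwrite(f"pics/m_{nm}.png",m)
c=cv2.resize(w[110:230,235:395],None,fx=4,fy=4,interpolation=cv2.INTER_CUBIC)
cv2.imwrite("pics/w1c.png",c)
E
```

```text
plate [ 15  25 103]
bench [ 26  29 134]
body [ 90   6 135]
cover [100   6 124]
spacer [30 26 98]
cap [ 19  41 105]
tray [23 12 88]
nest [ 0.4442 -0.2576] -25.7 (74.07110595703125, 132.76283264160156)
cover [4.768e-01 2.000e-04] -15.8 (108.41780853271484, 99.9344482421875)
body [0.4402 0.0966] -27.2 (109.61969757080078, 141.85015869140625)
```

View pics/w1c.png

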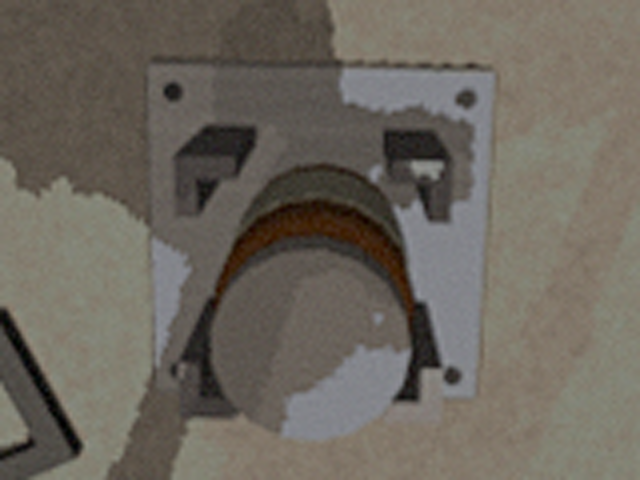

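The crop shows the nest's four screw holes at crop (173,91), (466,98), (453,376) and (178,370), and the cap centre at (311,342). I'll use the holes for the nest's centre and yaw.

```bash
python3 - <<'E'
from h import *
s=manip.get_state()
g=lambda u,v,z: onz("wrist",235+(u-1.5)/4,110+(v-1.5)/4,z,s)[:2]
H=np.array([g(*p,.012) for p in((173,91),(466,98),(453,376),(178,370))])
C=np.array([g(*p,.012) for p in((149,66),(493,71),(475,397))])
print("holes ctr",H.mean(0),[np.linalg.norm(H[i]-H[i-1]).round(4) for i in range(4)])
d=(H[0]-H[3])+(H[1]-H[2]);print("yaw x",np.degrees(np.arctan2(d[1],d[0])));d=(H[0]-H[1])+(H[3]-H[2]);print("yaw y-90",np.degrees(np.arctan2(d[1],d[0]))-90)
print("corner ctr",(C[0]+C[2])/2,np.linalg.norm(C[0]-C[1]),np.linalg.norm(C[1]-C[2]))
print("cap",g(311,342,.127),"diam",np.linalg.norm(g(211,342,.127)-g(411,342,.127)))
print("tray corners top view",onz("top",(145+541/2.4),(110+165/2.4),.018),[onz("top",145+a/2.4,110+b/2.4,.018)[:2].round(3) for a,b in((549,55),(661,64),(655,174),(541,165))])
q=s["ee_rot"];X=R.from_quat([q[1],q[2],q[3],q[0]]).as_matrix();print("tool x yaw",np.degrees(np.arctan2(X[1,0],X[0,0])),s["position"])
E
```

```text
holes ctr [ 0.46564889 -0.22682747] [np.float64(0.0922), np.float64(0.0918), np.float64(0.0922), np.float64(0.0928)]
yaw x -16.89470939634191
yaw y-90 -17.00396278178603
corner ctr [ 0.46555209 -0.22735453] 0.10701919495705296 0.1079985682429507
cap [ 0.46620523 -0.22820345] diam 0.045625299634316774
tray corners top view [ 0.58279021 -0.16215336  0.018     ] [array([ 0.722, -0.176]), array([ 0.71 , -0.313]), array([ 0.572, -0.299]), array([ 0.583, -0.162])]
tool x yaw -15.656086075068963 [ 0.46434006 -0.23589428  0.40439667]
```

Call:
carry_out:
  linear:
    - [0.003, 0.0166, -0.06]
    - [0, 0, -0.064]
    - [0, 0, -0.064]
    - [0, 0, -0.064]
    - [0, 0, -0.062]
    - [0, 0, 0]
    - [0, 0, 0]
  angular:
    - [0, 0, -0.28]
    - [0, 0, 0]
    - [0, 0, 0]
    - [0, 0, 0]
    - [0, 0, 0]
    - [0, 0, 0]
    - [0, 0, 0]
  hand: [1, 1, 1, 1, 1, 1, 1]
  force: 35

```text
clock: 1.78
position: [0.465, -0.2283, 0.2467]
ee_rot: [-0.001, 0.989, -0.149, -0.002]
contact_force: [-0.4, 0.1, -0.1]
width: 0.0856
gripper_force: 0.0
```

Call:
carry_out:
  linear:
    - [0, 0, 0]
    - [0, 0, 0]
    - [0, 0, 0]
    - [0, 0, 0]
    - [0, 0, 0]
    - [0, 0, 0]
    - [0, 0, 0]
    - [0, 0, 0]
  angular:
    - [0, 0, 0]
    - [0, 0, 0]
    - [0, 0, 0]
    - [0, 0, 0]
    - [0, 0, 0]
    - [0, 0, 0]
    - [0, 0, 0]
    - [0, 0, 0]
  hand: [0.4, 0.4, 0.4, 0.4, 0.4, 0.4, 0.4, 0.4]
  force: 35

```text
clock: 2.45
position: [0.4669, -0.2278, 0.25]
ee_rot: [0.001, 0.989, -0.148, 0.002]
contact_force: [-0.9, 1.3, 7.2]
width: 0.0508
gripper_force: 36.0
```

Call:
carry_out:
  linear:
    - [0, 0, 0.01]
    - [0, 0, 0.04]
    - [0, 0, 0.05]
    - [0, 0, 0.05]
    - [0, 0, 0.05]
    - [0, 0, 0.01]
  angular:
    - [0, 0, 0]
    - [0, 0, 0]
    - [0, 0, 0]
    - [0, 0, 0]
    - [0, 0, 0]
    - [0, 0, 0]
  hand: [0.4, 0.4, 0.4, 0.4, 0.4, 0.4]

```text
clock: 2.95
position: [0.467, -0.2279, 0.3572]
ee_rot: [0.002, 0.989, -0.148, 0.004]
contact_force: [0.4, -0.1, -2.6]
width: 0.0504
gripper_force: 37.5
```

Call:
carry_out:
  linear:
    - [0.03, -0.0016, 0]
    - [0.06, -0.0033, 0]
    - [0.07, -0.004, 0]
    - [0.07, -0.004, 0]
    - [0.07, -0.004, 0]
    - [0.04, -0.002, 0]
    - [0.021, -0.001, 0]
    - [0, 0, 0]
  angular:
    - [0, 0, 0]
    - [0, 0, 0]
    - [0, 0, 0]
    - [0, 0, 0]
    - [0, 0, 0]
    - [0, 0, 0]
    - [0, 0, 0]
    - [0, 0, 0]
  hand: [0.4, 0.4, 0.4, 0.4, 0.4, 0.4, 0.4, 0.4]

```text
clock: 3.62
position: [0.6487, -0.2372, 0.3504]
ee_rot: [-0.0, 0.989, -0.147, -0.0]
contact_force: [0.1, 0.4, -2.6]
width: 0.0505
gripper_force: 37.4
```

Call:
carry_out:
  linear:
    - [0, 0, -0.05]
    - [0, 0, -0.06]
    - [0, 0, -0.06]
    - [0, 0, -0.04]
    - [0, 0, -0.005]
    - [0, 0, -0.005]
    - [0, 0, -0.005]
    - [0, 0, 0]
  angular:
    - [0, 0, 0]
    - [0, 0, 0]
    - [0, 0, 0]
    - [0, 0, 0]
    - [0, 0, 0]
    - [0, 0, 0]
    - [0, 0, 0]
    - [0, 0, 0]
  hand: [0.4, 0.4, 0.4, 0.4, 0.4, 0.4, 0.4, 0.4]

```text
clock: 4.28
position: [0.6465, -0.2376, 0.2413]
ee_rot: [0.0, 0.989, -0.148, 0.001]
contact_force: [-0.3, 0.7, -3.6]
width: 0.0504
gripper_force: 36.9
```

Call:
carry_out:
  linear:
    - [0, 0, -0.002]
    - [0, 0, -0.001]
    - [0, 0, -0.001]
    - [0, 0, 0]
  angular:
    - [0, 0, 0]
    - [0, 0, 0]
    - [0, 0, 0]
    - [0, 0, 0]
  hand: [0.4, 0.4, 0.4, 0.4]

```text
clock: 4.62
position: [0.6469, -0.2376, 0.241]
ee_rot: [0.001, 0.989, -0.148, 0.002]
contact_force: [-1.5, 0.6, 8.3]
width: 0.05
gripper_force: 37.7
```

Call:
carry_out:
  linear:
    - [0, 0, 0]
    - [0, 0, 0]
    - [0, 0, 0]
    - [0, 0, 0]
    - [0, 0, 0.03]
    - [0, 0, 0.06]
    - [0, 0, 0.07]
  angular:
    - [0, 0, 0]
    - [0, 0, 0]
    - [0, 0, 0]
    - [0, 0, 0]
    - [0, 0, 0]
    - [0, 0, 0]
    - [0, 0, 0]
  hand: [1, 1, 1, 1, 1, 1, 1]

```text
clock: 5.2
position: [0.6459, -0.2371, 0.3162]
ee_rot: [-0.001, 0.989, -0.148, -0.003]
contact_force: [-0.2, -0.3, 0.7]
width: 0.0851
gripper_force: 0.0
```

Call:
carry_out:
  linear:
    - [-0.0388, 0.0622, 0.01]
    - [-0.0388, 0.0622, 0]
    - [-0.0388, 0.0622, 0]
    - [-0.0388, 0.0622, 0]
    - [-0.0388, 0.0622, 0]
    - [-0.0388, 0.0622, 0]
  angular:
    - [0, 0, 0]
    - [0, 0, 0]
    - [0, 0, 0]
    - [0, 0, 0]
    - [0, 0, 0]
    - [0, 0, 0]
  hand: [1, 1, 1, 1, 1, 1]

```text
clock: 5.7
position: [0.529, -0.0495, 0.3231]
ee_rot: [-0.0, 0.989, -0.148, -0.0]
contact_force: [0.2, -0.4, 0.5]
width: 0.0854
gripper_force: 0.0
```

Call:
carry_out:
  linear:
    - [-0.0388, 0.0622, 0]
    - [-0.0388, 0.0622, 0]
    - [-0.0388, 0.0622, 0]
    - [-0.0388, 0.0622, 0]
    - [-0.04, 0.063, 0]
    - [0, 0, 0]
    - [0, 0, 0]
  angular:
    - [0, 0, 0]
    - [0, 0, 0]
    - [0, 0, 0]
    - [0, 0, 0]
    - [0, 0, 0]
    - [0, 0, 0]
    - [0, 0, 0]
  hand: [1, 1, 1, 1, 1, 1, 1]

```text
clock: 6.28
position: [0.4314, 0.1065, 0.3234]
ee_rot: [0.0, 0.989, -0.146, 0.0]
contact_force: [-0.1, -0.8, 0.3]
width: 0.0857
gripper_force: 0.0
```

```bash
python3 - <<'E'
from h import *
w,s=shot("wrist","w2"); t,_=shot("side","s2"); t2,_=shot("top","t2")
print(s["position"],s["ee_rot"],s["qpos"].round(2))
print([proj("wrist",p,s) for p in((.433,.105,.028),(.475,.004,.012),(.438,-.093,.012))])
cv2.imwrite("pics/v2.png",cv2.resize(np.vstack([w,t]),(480,600),interpolation=cv2.INTER_AREA))
E
```

```text
[0.43144541 0.10645886 0.323377  ] [ 8.26736434e-05  9.89306744e-01 -1.45849713e-01  1.42234414e-04] [ 0.09  0.15  1.9  -0.    1.1   1.95]
[(np.float64(322.1691730989954), np.float64(187.82690806679324)), (np.float64(410.7353288064397), np.float64(113.38795120845904)), (np.float64(515.9518772470809), np.float64(122.01243302657456))]
```

View pics/v2.png

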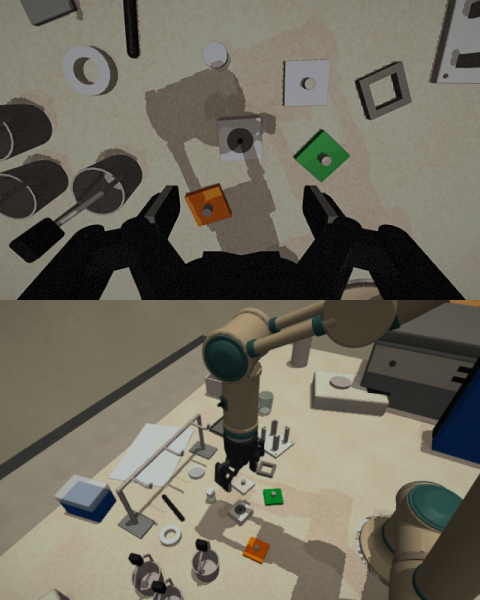

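The wrist view shows the body at (320,184), the cover at (408,110) and the spacer at (511,120). The side view shows the bench near the base clear, so there is only one spacer. Next I'll measure the body by its neutral colour.

```bash
python3 - <<'E'
from h import *
w=load("w2"); s=dict(manip.get_state()); 
s["position"]=np.array([.4323,.1059,.3235]); a=np.radians(-17.0)/2; s["ee_rot"]=[0,np.cos(a),np.sin(a),0]
b=cv2.bilateralFilter(w,5,25,3).astype(int); d=b[...,0]-b[...,2]
for nm,(u,v) in dict(body=(300,170),bodyshadow=(330,170),cover=(395,95),bench=(360,200),benchsh=(260,130),spacer=(487,130)).items(): print(nm,w[v,u],d[v,u])
m=((d>-6)*255).astype(np.uint8); cv2.imwrite("pics/m2.png",m)
out=[]
for nm,(u,v),h,z in(("body",(320,184),42,.028),("cover",(408,110),42,.012)):
    cs,_=cv2.findContours(m[v-h:v+h,u-h:u+h],cv2.RETR_EXTERNAL,cv2.CHAIN_APPROX_NONE); k=max(cs,key=cv2.contourArea).reshape(-1,2)+[u-h,v-h]
    P=np.array([onz("wrist",x,y,z,s)[:2] for x,y in k]); (cx,cy),sz,an=cv2.minAreaRect((P*1e3).astype(np.float32)); print(nm,cx,cy,sz,an)
c=np.hstack([cv2.resize(w[140:225,275:365],None,fx=4,fy=4,interpolation=cv2.INTER_CUBIC),cv2.cvtColor(cv2.resize(m[140:225,275:365],None,fx=4,fy=4),cv2.COLOR_GRAY2BGR)])
cv2.imwrite("pics/v3.png",c)
E
```

```text
body [100 103 112] -12
bodyshadow [ 91  94 103] -11
cover [149 144 142] 7
bench [129 144 144] -16
benchsh [ 80  91 101] -20
spacer [81 87 92] -10
body 427.9032287597656 112.3529281616211 (32.806190490722656, 51.882598876953125) 50.90020751953125
cover 478.0492858886719 4.951068878173828 (54.467689514160156, 54.47359085083008) 74.9794921875
```

View pics/v3.png

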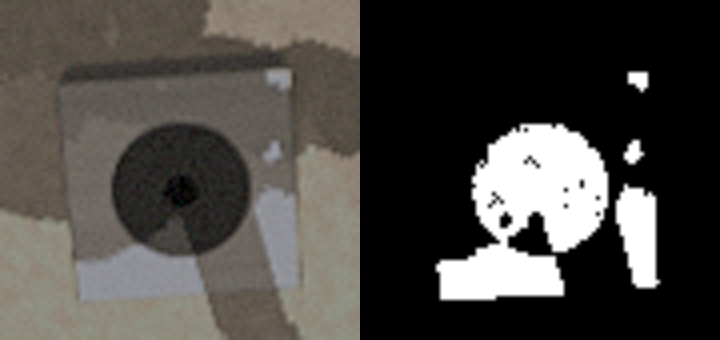

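The crop shows the body's top face with corners at crop (62,83), (293,71), (300,285) and (79,299), and the disc centre at (181,189).

```bash
cat >> h.py <<'E'
def cmd(x,y,z,yawdeg):
    a=np.radians(yawdeg)/2; return dict(position=np.array([x,y,z]),ee_rot=[0,np.cos(a),np.sin(a),0])
E
python3 - <<'E'
from h import *
s=cmd(.4323,.1059,.3235,-17.0)
g=lambda u,v,z: onz("wrist",275+(u-1.5)/4,140+(v-1.5)/4,z,s)[:2]
C=np.array([g(*p,.028) for p in((62,83),(293,71),(300,285),(79,299))])
print(C.mean(0),[np.linalg.norm(C[i]-C[i-1]).round(4) for i in range(4)],"disc",g(181,189,.028))
for i in range(4):
    e=C[(i+1)%4]-C[i]; print(np.degrees(np.arctan2(e[1],e[0]))%90)
print("cap prior n/a; nest hole check", proj("wrist",(.4663,-.227,.012),s))
E
```

```text
[0.43545661 0.10568086] [np.float64(0.0546), np.float64(0.0545), np.float64(0.0537), np.float64(0.0553)] disc [0.43530886 0.10635468]
75.99284669064569
76.47531149946587
76.86597328465362
75.59402048459091
cap prior n/a; nest hole check (np.float64(654.744822725936), np.float64(50.117670392421445))
```

Call:
carry_out:
  linear:
    - [0.0062, 0, -0.06]
    - [0, 0, -0.06]
    - [0, 0, -0.06]
    - [0, 0, -0.06]
    - [0, 0, -0.04]
    - [0, 0, -0.015]
    - [0, 0, 0]
    - [0, 0, 0]
  angular:
    - [0, 0, 0.7]
    - [0, 0, 0]
    - [0, 0, 0]
    - [0, 0, 0]
    - [0, 0, 0]
    - [0, 0, 0]
    - [0, 0, 0]
    - [0, 0, 0]
  hand: [1, 1, 1, 1, 1, 1, 1, 1]
  force: 50

```text
clock: 7.1
position: [0.4367, 0.1045, 0.1759]
ee_rot: [0.0, 0.993, -0.121, 0.0]
contact_force: [-0.2, 0.7, 0.3]
width: 0.0855
gripper_force: 0.0
```

Call:
carry_out:
  linear:
    - [0, 0, 0]
    - [0, 0, 0]
    - [0, 0, 0]
    - [0, 0, 0]
    - [0, 0, 0]
    - [0, 0, 0]
    - [0, 0, 0]
    - [0, 0, 0]
  angular:
    - [0, 0, 0]
    - [0, 0, 0]
    - [0, 0, 0]
    - [0, 0, 0]
    - [0, 0, 0]
    - [0, 0, 0]
    - [0, 0, 0]
    - [0, 0, 0]
  hand: [0.5, 0.5, 0.5, 0.5, 0.5, 0.5, 0.5, 0.5]
  force: 50

```text
clock: 7.77
position: [0.4365, 0.1052, 0.1772]
ee_rot: [-0.0, 0.993, -0.12, 0.002]
contact_force: [0.0, -0.9, 5.8]
width: 0.0549
gripper_force: 53.2
```

Call:
carry_out:
  linear:
    - [0, 0, 0.01]
    - [0, 0, 0.04]
    - [0, 0, 0.06]
    - [0, 0, 0.06]
    - [0, 0, 0.06]
    - [0, 0, 0]
    - [0, 0, 0]
  angular:
    - [0, 0, 0]
    - [0, 0, 0]
    - [0, 0, 0]
    - [0, 0, 0]
    - [0, 0, 0]
    - [0, 0, 0]
    - [0, 0, 0]
  hand: [0.5, 0.5, 0.5, 0.5, 0.5, 0.5, 0.5]

```text
clock: 8.35
position: [0.4359, 0.1052, 0.2925]
ee_rot: [-0.0, 0.993, -0.12, 0.002]
contact_force: [-0.0, 0.6, -2.8]
width: 0.0548
gripper_force: 54.1
```

Call:
carry_out:
  linear:
    - [0.004, -0.04, 0]
    - [0.007, -0.075, 0]
    - [0.007, -0.075, 0]
    - [0.007, -0.075, 0]
    - [0.007, -0.075, 0]
    - [0.007, -0.075, 0]
    - [0.007, -0.075, 0]
    - [0.007, -0.075, 0]
  angular:
    - [0, 0, -0.7]
    - [0, 0, 0]
    - [0, 0, 0]
    - [0, 0, 0]
    - [0, 0, 0]
    - [0, 0, 0]
    - [0, 0, 0]
    - [0, 0, 0]
  hand: [0.5, 0.5, 0.5, 0.5, 0.5, 0.5, 0.5, 0.5]

```text
clock: 9.02
position: [0.461, -0.1787, 0.2889]
ee_rot: [-0.001, 0.989, -0.148, -0.002]
contact_force: [0.5, 0.5, -3.0]
width: 0.0557
gripper_force: 54.1
```

Call:
carry_out:
  linear:
    - [0.007, -0.075, 0]
    - [0.0018, -0.026, 0]
    - [0, 0, 0]
    - [0, 0, 0]
    - [0, 0, 0]
  angular:
    - [0, 0, 0]
    - [0, 0, 0]
    - [0, 0, 0]
    - [0, 0, 0]
    - [0, 0, 0]
  hand: [0.5, 0.5, 0.5, 0.5, 0.5]

```text
clock: 9.43
position: [0.4658, -0.2265, 0.2894]
ee_rot: [-0.001, 0.989, -0.148, -0.002]
contact_force: [0.8, -0.2, -2.3]
width: 0.055
gripper_force: 54.2
```

```bash
python3 - <<'E'
from h import *
P=[];
w,s=shot("wrist","w4"); P.append(s["position"])
for i in range(4): P.append(manip.get_state()["position"])
print(np.mean(P,0),s["ee_rot"]); S=cmd(.4663,-.227,.291,-17)
print([tuple(np.round(proj("wrist",(.4663+x*.956+y*.292,-.227-x*.292+y*.956,.012),S),1)) for x,y in((.046,.046),(.046,-.046),(-.046,-.046),(-.046,.046),(.03,.03),(.03,-.03))],[tuple(np.round(proj("wrist",(.4663+x*.956+y*.292,-.227-x*.292+y*.956,.082),S),1)) for x,y in((.03,.03),(.03,-.03),(-.03,-.03),(-.03,.03))])
cv2.imwrite("pics/v4.png",cv2.resize(w[60:300,180:460],None,fx=2.5,fy=2.5,interpolation=cv2.INTER_CUBIC))
E
```

```text
[ 0.46589074 -0.2263266   0.28969695] [-0.00117443  0.98903257 -0.14768234 -0.00176776]
[(np.float64(268.4), np.float64(144.2)), (np.float64(374.1), np.float64(144.1)), (np.float64(368.8), np.float64(240.0)), (np.float64(273.7), np.float64(240.0)), (np.float64(287.4), np.float64(162.3)), (np.float64(355.1), np.float64(162.3))] [(np.float64(275.2), np.float64(182.5)), (np.float64(367.4), np.float64(182.5)), (np.float64(363.2), np.float64(263.6)), (np.float64(279.4), np.float64(263.6))]
```

View pics/v4.png

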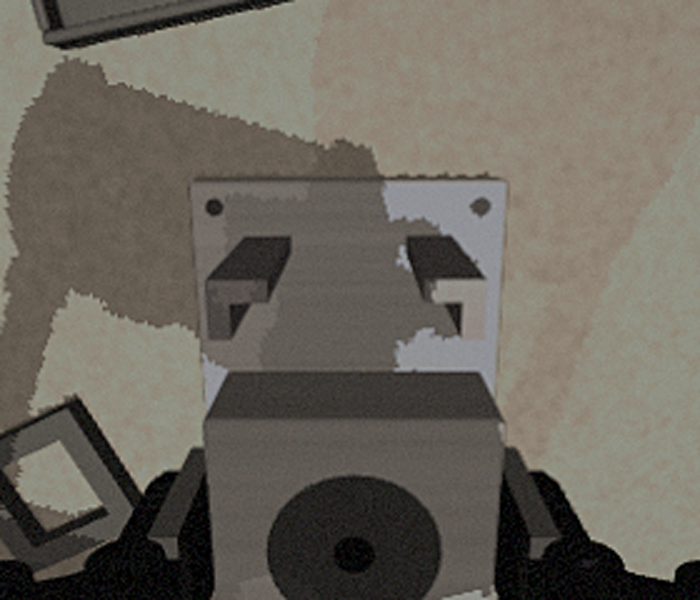

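The view shows the nest's rear holes at crop (214,207) and (480,206), and the held block's rear top corners at (207,422) and (503,418). I'll compare both with prediction to get the remaining offset.

```bash
python3 - <<'E'
from h import *
S=cmd(.4663,-.227,.291,-17)
X=np.array([.9563,-.2924]);Y=np.array([-.2924,-.9563])
def g(u,v,z):
    p=onz("wrist",180+(u-.75)/2.5,60+(v-.75)/2.5,z,S)[:2]-[.4663,-.227]; return (p@X*1000).round(2),(p@Y*1000).round(2)
print("holes",g(214,207,.012),g(480,206,.012),"post inner",g(231,302,.082),g(459,302,.082),"plate rear corners",g(191,180,.012),g(507,180,.012))
print("block",g(207,422,.143),g(503,418,.143),"disc",g(354,553,.143), "bottom rear edge",g(229,373,.115),g(476,373,.115))
E
```

```text
holes (np.float64(47.41), np.float64(-48.61)) (np.float64(47.75), np.float64(43.82)) post inner (np.float64(31.31), np.float64(-31.97)) (np.float64(31.31), np.float64(27.28)) plate rear corners (np.float64(56.62), np.float64(-56.0)) (np.float64(56.62), np.float64(52.65))
block (np.float64(24.6), np.float64(-26.63)) (np.float64(25.38), np.float64(26.83)) disc (np.float64(-2.86), np.float64(-0.05)) bottom rear edge (np.float64(23.77), np.float64(-27.37)) (np.float64(23.77), np.float64(26.65))
```

Call:
carry_out:
  linear:
    - [0.0067, 0.0028, -0.02]
    - [0, 0, -0.02]
    - [0, 0, -0.016]
    - [0, 0, 0]
    - [0, 0, 0]
  angular:
    - [0, 0, 0]
    - [0, 0, 0]
    - [0, 0, 0]
    - [0, 0, 0]
    - [0, 0, 0]
  hand: [0.5, 0.5, 0.5, 0.5, 0.5]

```text
clock: 9.9
position: [0.4696, -0.2258, 0.2617]
ee_rot: [-0.0, 0.989, -0.147, -0.001]
contact_force: [-0.1, 0.3, -1.3]
width: 0.0553
gripper_force: 54.1
```

```bash
python3 - <<'E'
from h import *
w,s=shot("wrist","w5"); print(s["position"],s["contact_force"])
cv2.imwrite("pics/v5.png",cv2.resize(w[120:300,220:420],None,fx=3.3,fy=3.3,interpolation=cv2.INTER_CUBIC))
E
```

```text
[ 0.46964555 -0.22584459  0.26171025] [-0.06801324  0.29613422 -1.33829826]
```

View pics/v5.png

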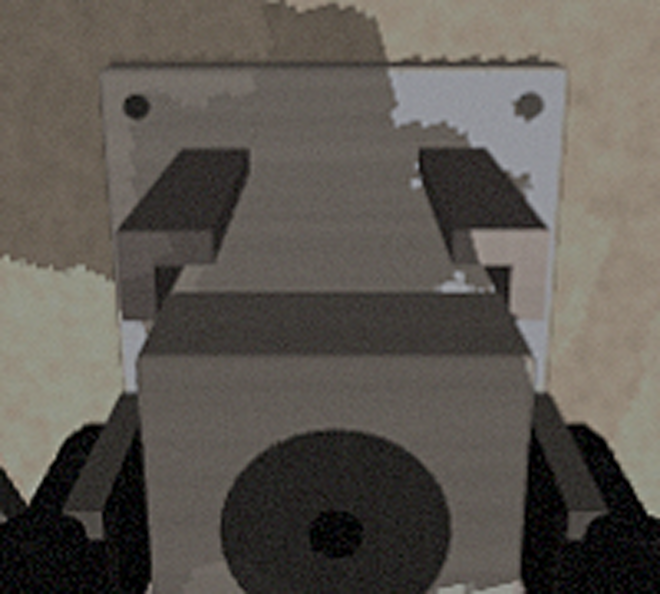

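The view shows the post tops spanning crop 118 to 548, with inner faces at x=155 and 512 and at y=265. The block's rear face has its top at (140,355)-(528,355), its bottom at (175,292)-(497,292) and its disc at (335,533). I'll check the block's height in the grip with PnP.

```bash
python3 - <<'E'
from h import *
p=manip.camera_params("wrist"); K=np.array([[p["fx"],0,p["cx"]],[0,p["fy"],p["cy"]],[0,0,1.]]); D=np.array([p["k1"],0,0,0,0.])
H=np.array(p["hand_eye"])
def pnp(obj,px,off,f):
    uv=np.array([[off[0]+(a-f/2+.5)/f,off[1]+(b-f/2+.5)/f] for a,b in px]); 
    ok,r,t=cv2.solvePnP(np.array(obj,float),uv,K,D,flags=cv2.SOLVEPNP_ITERATIVE)
    pr,_=cv2.projectPoints(np.array(obj,float),r,t,K,D); T=np.eye(4);T[:3,:3]=cv2.Rodrigues(r)[0];T[:3,3]=t.ravel(); T=H@T
    print("tool pos mm",(T[:3,3]*1000).round(1),"rot",np.degrees(R.from_matrix(T[:3,:3]).as_rotvec()).round(1),"err px",np.abs(pr[:,0]-uv).max().round(2))
# block in frame: x=tool x, y=tool y, z=tool z (down), origin centre of top
h=.028
obj=[(h,-h,0),(h,h,0),(h,-h,h),(h,h,h),(0,0,0)]
pnp(obj,[(140,355),(528,355),(175,292),(497,292),(335,533)],(220,120),3.3)
pnp(obj,[(207,422),(503,418),(229,373),(476,373),(354,553)],(180,60),2.5)
# nest: origin pocket-centre at post-top height
n=[(.046,-.046,.070),(.046,.046,.070),(.036,-.036,0),(.036,.036,0),(.03,-.03,0),(.03,.03,0),(.055,-.055,.07),(.055,.055,.07)]
pnp(n,[(136,106),(528,105),(118,229),(548,229),(155,266),(512,266),(103,68),(566,68)],(220,120),3.3)
pnp(n,[(214,207),(480,206),(206,280),(486,280),(231,302),(459,302),(191,180),(507,180)],(180,60),2.5)
E
```

```text
Traceback (most recent call last):
cv2.error: OpenCV(4.12.0) /io/opencv/modules/calib3d/src/calibration_base.cpp:1346: error: (-2:Unspecified error) in function 'void cv::findExtrinsicCameraParams2(const cv::Mat&, const cv::Mat&, const cv::Mat&, const cv::Mat&, cv::Mat&, cv::Mat&, int)'
> DLT algorithm needs at least 6 points for pose estimation from 3D-2D point correspondences. (expected: 'count >= 6'), where
>     'count' is 5
> must be greater than or equal to
>     '6' is 6
```

```bash
cat > pn.py <<'E'
from h import *
p=manip.camera_params("wrist"); K=np.array([[p["fx"],0,p["cx"]],[0,p["fy"],p["cy"]],[0,0,1.]]); D=np.array([p["k1"],0,0,0,0.])
H=np.array(p["hand_eye"])
def pnp(obj,px,off,f):
    uv=np.array([[off[0]+(a-f/2+.5)/f,off[1]+(b-f/2+.5)/f] for a,b in px]); obj=np.array(obj,float)
    ok,r,t=cv2.solvePnP(obj,uv,K,D,flags=cv2.SOLVEPNP_SQPNP); r,t=cv2.solvePnPRefineLM(obj,uv,K,D,r,t)
    pr,_=cv2.projectPoints(obj,r,t,K,D); T=np.eye(4);T[:3,:3]=cv2.Rodrigues(r)[0];T[:3,3]=t.ravel(); T=H@T
    print("tool pos mm",(T[:3,3]*1000).round(1),"rot",np.degrees(R.from_matrix(T[:3,:3]).as_rotvec()).round(1),"err px",np.abs(pr[:,0]-uv).max().round(2))
E
python3 - <<'E'
from pn import *
h=.028
obj=[(h,-h,0),(h,h,0),(h,-h,h),(h,h,h),(0,0,0)]
pnp(obj,[(140,355),(528,355),(175,292),(497,292),(335,533)],(220,120),3.3)
pnp(obj,[(207,422),(503,418),(229,373),(476,373),(354,553)],(180,60),2.5)
n=[(.046,-.046,.070),(.046,.046,.070),(.036,-.036,0),(.036,.036,0),(.03,-.03,0),(.03,.03,0),(.055,-.055,.07),(.055,.055,.07)]
pnp(n,[(136,106),(528,105),(118,229),(548,229),(155,266),(512,266),(103,68),(566,68)],(220,120),3.3)
pnp(n,[(214,207),(480,206),(206,280),(486,280),(231,302),(459,302),(191,180),(507,180)],(180,60),2.5)
E
```

```text
tool pos mm [ -5.4  -0.2 152.8] rot [-0.7 -1.6 -0.3] err px 1.58
tool pos mm [ -5.3   0.2 152.1] rot [ 1.  -1.8  0. ] err px 0.65
tool pos mm [ -2.6  -0.4 181.2] rot [ 0.1  0.1 -0. ] err px 1.65
tool pos mm [  1.   -2.2 210.3] rot [-0.2  0.4 -0. ] err px 0.95
```

Call:
carry_out:
  linear:
    - [0.0053, -0.001, 0]
    - [0, 0, 0]
    - [0, 0, -0.01]
    - [0, 0, -0.01]
    - [0, 0, -0.01]
    - [0, 0, 0]
  angular:
    - [0, 0, 0]
    - [0, 0, 0]
    - [0, 0, 0]
    - [0, 0, 0]
    - [0, 0, 0]
    - [0, 0, 0]
  hand: [0.5, 0.5, 0.5, 0.5, 0.5, 0.5]

```text
clock: 10.45
position: [0.4713, -0.2268, 0.2501]
ee_rot: [0.0, 0.989, -0.147, -0.001]
contact_force: [-9.0, 1.8, 18.5]
width: 0.0548
gripper_force: 63.2
```

Call:
carry_out:
  linear:
    - [0, 0, 0.012]
    - [0, 0, 0.01]
    - [-0.0029, 0.0009, 0]
    - [0, 0, 0]
  angular:
    - [0, 0, 0]
    - [0, 0, 0]
    - [0, 0, 0]
    - [0, 0, 0]
  hand: [0.5, 0.5, 0.5, 0.5]

```text
clock: 10.78
position: [0.4711, -0.2265, 0.2587]
ee_rot: [0.0, 0.989, -0.148, 0.0]
contact_force: [0.0, -0.4, -3.7]
width: 0.0555
gripper_force: 60.6
```

```bash
python3 - <<'E'
from h import *
w,s=shot("wrist","w6"); print(s["position"],s["contact_force"])
cv2.imwrite("pics/v6.png",cv2.resize(w[120:300,220:420],None,fx=3.3,fy=3.3,interpolation=cv2.INTER_CUBIC))
E
```

```text
[ 0.47105556 -0.22650904  0.25874814] [ 0.01384761 -0.3992999  -3.74276838]
```

View pics/v6.png

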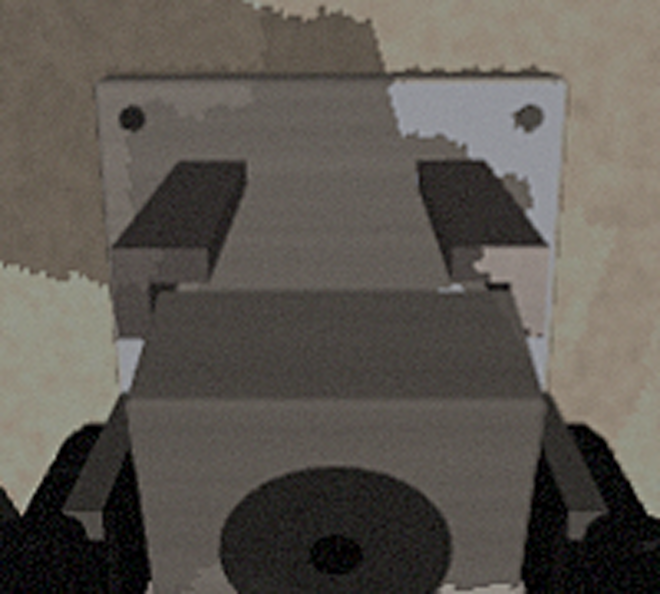

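The block pitched in the grip: its rear face now runs from crop y=290 to y=400, with the disc at (335,553). PnP again.

```bash
python3 - <<'E'
from pn import *
h=.028
obj=[(h,-h,0),(h,h,0),(h,-h,h),(h,h,h),(0,0,0)]
pnp(obj,[(128,400),(545,398),(160,290),(507,288),(336,553)],(220,120),3.3)
n=[(.046,-.046,.070),(.046,.046,.070),(.036,-.036,0),(.036,.036,0),(.03,-.03,0),(.03,.03,0),(.055,-.055,.07),(.055,.055,.07)]
pnp(n,[(132,118),(528,117),(113,246),(548,246),(150,284),(512,284),(97,79),(566,78)],(220,120),3.3)
E
```

```text
tool pos mm [ -6.7   0.  149.2] rot [ 0.9 11.3  0.2] err px 0.93
tool pos mm [ -4.8  -0.8 178.2] rot [ 0.2  0.1 -0. ] err px 1.33
```

Call:
carry_out:
  linear:
    - [0, 0, 0.03]
    - [0, 0, 0.03]
    - [-0.046, 0.0375, 0]
    - [-0.046, 0.0375, 0]
    - [-0.046, 0.0375, 0]
    - [-0.046, 0.0375, 0]
    - [0, 0, 0]
    - [0, 0, 0]
  angular:
    - [0, 0, 0]
    - [0, 0, 0]
    - [0, 0, 0]
    - [0, 0, 0]
    - [0.18, 0.59, 0]
    - [0.18, 0.59, 0]
    - [0.18, 0.59, 0]
    - [0.18, 0.59, 0]
  hand: [0.5, 0.5, 0.5, 0.5, 0.5, 0.5, 0.5, 0.5]

```text
clock: 11.5
position: [0.3774, -0.1502, 0.2885]
ee_rot: [-0.015, 0.984, -0.147, -0.099]
contact_force: [0.9, -0.9, -1.7]
width: 0.0548
gripper_force: 60.5
```

Call:
carry_out:
  linear:
    - [0, 0, -0.06]
    - [0, 0, -0.06]
    - [0, 0, -0.06]
    - [0, 0, -0.03]
    - [0, 0, -0.008]
    - [0, 0, -0.004]
    - [0, 0, 0]
  angular:
    - [0, 0, 0]
    - [0, 0, 0]
    - [0, 0, 0]
    - [0, 0, 0]
    - [0, 0, 0]
    - [0, 0, 0]
    - [0, 0, 0]
  hand: [0.5, 0.5, 0.5, 0.5, 0.5, 0.5, 0.5]

```text
clock: 12.08
position: [0.3795, -0.1517, 0.1778]
ee_rot: [-0.014, 0.984, -0.147, -0.097]
contact_force: [-0.0, -0.7, -2.4]
width: 0.055
gripper_force: 60.4
```

Call:
carry_out:
  linear:
    - [0, 0, -0.003]
    - [0, 0, -0.003]
    - [0, 0, -0.002]
    - [0, 0, 0]
  angular:
    - [0, 0, 0]
    - [0, 0, 0]
    - [0, 0, 0]
    - [0, 0, 0]
  hand: [0.5, 0.5, 0.5, 0.5]

```text
clock: 12.42
position: [0.3793, -0.1516, 0.1742]
ee_rot: [-0.014, 0.984, -0.147, -0.097]
contact_force: [0.2, -0.4, -2.5]
width: 0.0555
gripper_force: 60.4
```

Call:
carry_out:
  linear:
    - [0, 0, -0.002]
    - [0, 0, -0.002]
    - [0, 0, 0]
  angular:
    - [0, 0, 0]
    - [0, 0, 0]
    - [0, 0, 0]
  hand: [0.5, 0.5, 0.5]

```text
clock: 12.67
position: [0.3794, -0.1516, 0.1723]
ee_rot: [-0.014, 0.984, -0.147, -0.097]
contact_force: [0.6, -0.4, 3.7]
width: 0.0548
gripper_force: 61.4
```

Call:
carry_out:
  linear:
    - [0, 0, -0.002]
    - [0, 0, -0.002]
    - [0, 0, 0]
  angular:
    - [0, 0, 0]
    - [0, 0, 0]
    - [0, 0, 0]
  hand: [0.5, 0.5, 0.5]

```text
clock: 12.92
position: [0.3799, -0.1518, 0.1712]
ee_rot: [-0.014, 0.984, -0.147, -0.097]
contact_force: [1.1, 0.4, 14.8]
width: 0.0552
gripper_force: 63.0
```

Call:
carry_out:
  linear:
    - [0, 0, 0]
    - [0, 0, 0]
    - [0, 0, 0]
    - [0, 0, 0]
    - [0.003, -0.001, 0.015]
    - [0.006, -0.002, 0.03]
    - [0.006, -0.002, 0.03]
    - [0, 0, 0.06]
  angular:
    - [0, 0, 0]
    - [0, 0, 0]
    - [0, 0, 0]
    - [0, 0, 0]
    - [0, 0, 0]
    - [0, 0, 0]
    - [0, 0, 0]
    - [0, 0, 0]
  hand: [1, 1, 1, 1, 1, 1, 1, 1]

```text
clock: 13.58
position: [0.3864, -0.1539, 0.2366]
ee_rot: [-0.015, 0.984, -0.147, -0.099]
contact_force: [1.0, -0.3, -0.2]
width: 0.0851
gripper_force: 0.0
```

Call:
carry_out:
  linear:
    - [-0.02, 0.006, 0.06]
    - [-0.02, 0.006, 0.06]
    - [-0.02, 0.006, 0.045]
    - [-0.023, 0.008, 0]
    - [0, 0, 0]
    - [0, 0, 0]
    - [0, 0, 0]
  angular:
    - [-0.18, -0.59, 0]
    - [-0.18, -0.59, 0]
    - [-0.18, -0.59, 0]
    - [-0.18, -0.59, 0]
    - [0, 0, 0]
    - [0, 0, 0]
    - [0, 0, 0]
  hand: [1, 1, 1, 1, 1, 1, 1]

```text
clock: 14.17
position: [0.3454, -0.1411, 0.3195]
ee_rot: [-0.0, 0.989, -0.148, -0.001]
contact_force: [-0.1, 0.1, 0.2]
width: 0.0856
gripper_force: 0.0
```

```bash
cat >> h.py <<'E'
def avg(name,n=8):
    """n wrist shots; mean image and mean state"""
    I=[];P=[];Q=[]
    for _ in range(n):
        s=manip.get_state(); I.append(np.array(manip.get_image("wrist"))[:,:,::-1].astype(float)); P.append(s["position"]); q=np.array(s["ee_rot"]); Q.append(q*np.sign(q[1]))
    q=np.mean(Q,0); S=dict(position=np.mean(P,0),ee_rot=q/np.linalg.norm(q)); im=np.mean(I,0).round().astype(np.uint8)
    cv2.imwrite(f"pics/{name}.png",im); np.save(f"pics/{name}.npy",np.append(S["position"],S["ee_rot"]))
    Rm=R.from_quat([q[1],q[2],q[3],q[0]]).as_matrix(); print("TCP",S["position"].round(4),"std",np.std(P,0).round(4),"yaw",np.degrees(np.arctan2(Rm[1,0],Rm[0,0])).round(2),"zaxis",Rm[:,2].round(4))
    return im,S
def rec(name):
    a=np.load(f"pics/{name}.npy"); return load(name),dict(position=a[:3],ee_rot=a[3:])
E
python3 - <<'E'
from h import *
w,S=avg("w7"); u,v=proj("wrist",(.345,-.141,.028),S); print(u,v); u,v=int(u),int(v)
cv2.imwrite("pics/v7.png",cv2.resize(w[v-60:v+60,u-70:u+130],None,fx=4,fy=4,interpolation=cv2.INTER_CUBIC)); print(u-70,v-60)
E
```

```text
TCP [ 0.3457 -0.1413  0.3192] std [0.0001 0.0001 0.0001] yaw -16.99 zaxis [-1.6e-03  8.0e-04 -1.0e+00]
321.26551083859175 191.04589290003796
251 131
```

View pics/v7.png

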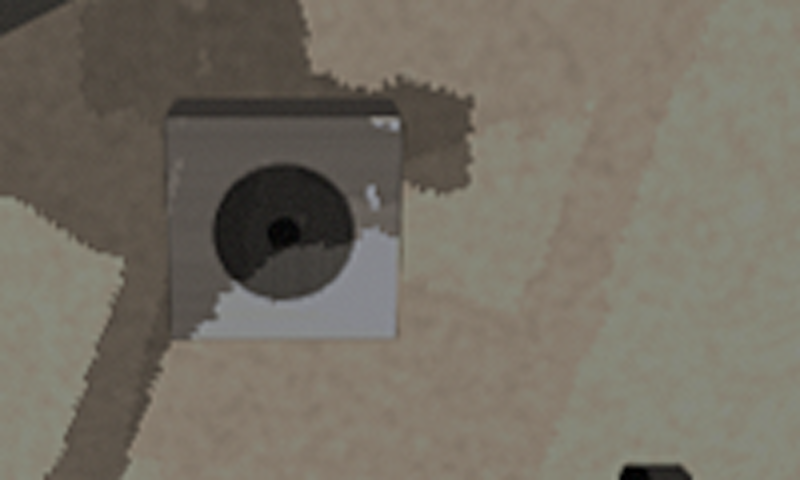

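The block now sits flat. Its top corners are at crop (167,117), (402,117), (399,338) and (171,338), with the disc at (284,231).

```bash
python3 - <<'E'
from pn import *
h=.028; w,S=rec("w7")
pnp([(h,-h,0),(h,h,0),(-h,h,0),(-h,-h,0),(h,-h,h),(h,h,h),(0,0,0)],[(167,117),(402,117),(399,338),(171,338),(176,99),(395,98),(284,231)],(251,131),4)
g=lambda u,v,z: onz("wrist",251+(u-1.5)/4,131+(v-1.5)/4,z,S)[:2]-S["position"][:2]
X=np.array([.9563,-.2924]);Y=np.array([-.2924,-.9563])
for q in ((167,117),(402,117),(399,338),(171,338),(284,231)): d=g(*q,.028); print((d@X*1e3).round(1),(d@Y*1e3).round(1))
E
```

```text
tool pos mm [  1.3   0.5 295.3] rot [-0.7 -0.5 -0.2] err px 0.51
29.4 -26.9
29.5 27.6
-25.5 28.6
-25.5 -27.5
2.0 0.3
```

Call:
carry_out:
  linear:
    - [0.06, -0.041, 0]
    - [0.062, -0.043, 0]
    - [0.062, -0.043, 0]
    - [0.06, -0.041, 0]
    - [0, 0, 0]
    - [0, 0, 0]
    - [0, 0, 0]
  angular:
    - [0, 0, 0]
    - [0, 0, 0]
    - [0, 0, 0]
    - [0, 0, 0]
    - [0, 0, 0]
    - [0, 0, 0]
    - [0, 0, 0]
  hand: [1, 1, 1, 1, 1, 1, 1]

```text
clock: 15.15
position: [0.4667, -0.2247, 0.3189]
ee_rot: [-0.001, 0.989, -0.148, -0.001]
contact_force: [-0.2, -0.5, -0.1]
width: 0.0855
gripper_force: 0.0
```

```bash
python3 - <<'E'
from h import *
w,S=avg("w8"); g=cv2.cvtColor(w,cv2.COLOR_BGR2GRAY).astype(float)
X=np.array([.9563,-.2924]);Y=np.array([-.2924,-.9563]); c=np.array([.4675,-.225]); H=[]
for x,y in((.046,-.046),(.046,.046),(-.046,.046),(-.046,-.046)):
    u,v=proj("wrist",(*(c+x*X+y*Y),.012),S); u0,v0=int(round(u)),int(round(v)); p=g[v0-8:v0+9,u0-8:u0+9]
    m=np.clip(np.median(p)-12-p,0,None); n,l,st,ce=cv2.connectedComponentsWithStats((m>0).astype(np.uint8))
    print((u,v),[(st[i,4],(ce[i]-8).round(1)) for i in range(1,n) if st[i,4]>4])
cv2.imwrite("pics/v8.png",cv2.resize(w[110:270,220:420],None,fx=3.7,fy=3.7,interpolation=cv2.INTER_CUBIC))
E
```

```text
TCP [ 0.4664 -0.2244  0.3196] std [0.0002 0.0002 0.0004] yaw -16.99 zaxis [-9.e-04  5.e-04 -1.e+00]
(np.float64(273.8750225214454), np.float64(138.7198969652569)) [(np.int32(39), array([-0.8,  0.4]))]
(np.float64(369.2255912710858), np.float64(138.75163642913628)) [(np.int32(48), array([-0.6,  0.3])), (np.int32(10), array([8. , 3.5]))]
(np.float64(364.80034096194544), np.float64(226.56828156778462)) [(np.int32(125), array([-4.2, -0.2]))]
(np.float64(278.1754684438431), np.float64(226.54915387015373)) [(np.int32(137), array([4.1, 0.2]))]
```

View pics/v8.png

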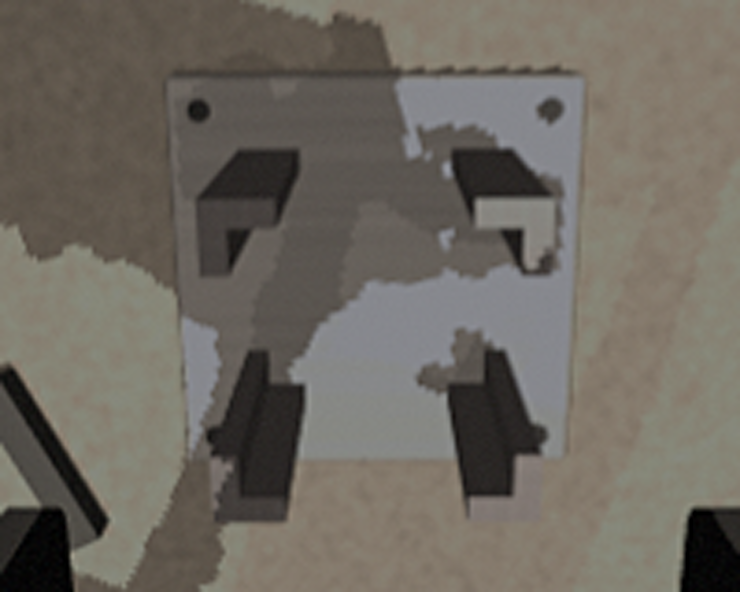

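The empty nest: plate corners at crop (167,74), (586,74), (567,460) and (187,458); outer post-top corners (198,198), (556,198), (541,519) and (213,521); inner ones (229,231), (523,230), (512,497) and (240,497).

```bash
python3 - <<'E'
from h import *
w,S=rec("w8"); X=np.array([.9563,-.2924]);Y=np.array([-.2924,-.9563])
g=lambda u,v,z: onz("wrist",220+(u-1.35)/3.7,110+(v-1.35)/3.7,z,S)[:2]
for nm,z,q in(("plate",.012,((167,74),(586,74),(567,460),(187,458))),("outer",.082,((198,198),(556,198),(541,519),(213,521))),("inner",.082,((229,231),(523,230),(512,497),(240,497)))):
    P=np.array([g(*a,z) for a in q]); d=P[1]+P[2]-P[0]-P[3]; print(nm,P.mean(0).round(4),[np.linalg.norm(P[i]-P[i-1]).round(4) for i in range(4)],"yawY",np.degrees(np.arctan2(-d[1],-d[0])).round(2)-90, "in tool",((P.mean(0)-S["position"][:2])@np.c_[X,Y]).round(4))
P=np.array([onz("wrist",a,b,.012,S)[:2] for a,b in((273.9-.8,138.7+.4),(369.2-.6,138.75+.3))]).mean(0); print("holes c",P-.0461*X)
b,Sb=rec("w7"); print("block",Sb["position"][:2]+.0019*X+.0004*Y)
E
```

```text
plate [ 0.4677 -0.225 ] [np.float64(0.1086), np.float64(0.1083), np.float64(0.1092), np.float64(0.11)] yawY -17.150000000000006 in tool [0.0014 0.0002]
outer [ 0.4673 -0.2248] [np.float64(0.0722), np.float64(0.0716), np.float64(0.0717), np.float64(0.0724)] yawY -16.790000000000006 in tool [0.001  0.0001]
inner [ 0.4669 -0.2245] [np.float64(0.0595), np.float64(0.0593), np.float64(0.0597), np.float64(0.0596)] yawY -16.89 in tool [ 0.0005 -0.0001]
holes c [ 0.46729339 -0.22422743]
block [ 0.3473577  -0.14219683]
```

Call:
carry_out:
  linear:
    - [-0.059, 0.041, 0]
    - [-0.06, 0.041, 0]
    - [-0.06, 0.041, 0]
    - [-0.059, 0.0414, -0.03]
    - [0, 0, -0.06]
    - [0, 0, -0.06]
    - [0, 0, -0.06]
    - [0, 0, -0.04]
  angular:
    - [0, 0, 0]
    - [0, 0, 0]
    - [0, 0, 0]
    - [0, 0, 0]
    - [0, 0, 0]
    - [0, 0, 0]
    - [0, 0, 0]
    - [0, 0, 0]
  hand: [1, 1, 1, 1, 1, 1, 1, 1]

```text
clock: 16.22
position: [0.3472, -0.1422, 0.1935]
ee_rot: [-0.0, 0.989, -0.148, -0.0]
contact_force: [0.3, -0.4, 0.2]
width: 0.0857
gripper_force: 0.0
```

Call:
carry_out:
  linear:
    - [0, 0, 0]
    - [0, 0, 0]
    - [0, 0, 0]
    - [0, 0, 0]
  angular:
    - [0, 0, 0]
    - [0, 0, 0]
    - [0, 0, 0]
    - [0, 0, 0]
  hand: [1, 1, 1, 1]

```text
clock: 16.55
position: [0.3489, -0.1433, 0.196]
ee_rot: [0.001, 0.989, -0.148, 0.001]
contact_force: [-0.2, -0.4, 0.6]
width: 0.0853
gripper_force: 0.0
```

Call:
carry_out:
  linear:
    - [0, 0, 0]
  angular:
    - [0, 0, 0]
  hand: [1]

```text
clock: 16.63
position: [0.3488, -0.1432, 0.1959]
ee_rot: [0.001, 0.989, -0.148, 0.001]
contact_force: [0.1, 0.2, -0.3]
width: 0.0854
gripper_force: 0.0
```

Call:
carry_out:
  linear:
    - [-0.003, 0.0022, 0]
    - [0, 0, -0.03]
    - [0, 0, -0.016]
    - [0, 0, 0]
    - [0, 0, 0]
    - [0, 0, 0]
  angular:
    - [0, 0, 0]
    - [0, 0, 0]
    - [0, 0, 0]
    - [0, 0, 0]
    - [0, 0, 0]
    - [0, 0, 0]
  hand: [1, 1, 1, 1, 1, 1]
  force: 80

```text
clock: 17.13
position: [0.3469, -0.1419, 0.1723]
ee_rot: [0.0, 0.989, -0.148, 0.0]
contact_force: [0.9, -0.2, 0.7]
width: 0.0853
gripper_force: 0.0
```

Call:
carry_out:
  linear:
    - [0, 0, 0]
    - [0, 0, 0]
    - [0, 0, 0]
    - [0, 0, 0]
    - [0, 0, 0]
    - [0, 0, 0]
    - [0, 0, 0]
    - [0, 0, 0]
  angular:
    - [0, 0, 0]
    - [0, 0, 0]
    - [0, 0, 0]
    - [0, 0, 0]
    - [0, 0, 0]
    - [0, 0, 0]
    - [0, 0, 0]
    - [0, 0, 0]
  hand: [0.5, 0.5, 0.5, 0.5, 0.5, 0.5, 0.5, 0.5]
  force: 80

```text
clock: 17.8
position: [0.3469, -0.1418, 0.1725]
ee_rot: [0.0, 0.989, -0.148, 0.001]
contact_force: [-0.9, 0.3, 8.1]
width: 0.0547
gripper_force: 84.5
```

Call:
carry_out:
  linear:
    - [0, 0, 0.01]
    - [0, 0, 0.04]
    - [0, 0, 0.06]
    - [0, 0, 0.06]
    - [0, 0, 0.03]
    - [0, 0, 0]
    - [0, 0, 0]
  angular:
    - [0, 0, 0]
    - [0, 0, 0]
    - [0, 0, 0]
    - [0, 0, 0]
    - [0, 0, 0]
    - [0, 0, 0]
    - [0, 0, 0]
  hand: [0.5, 0.5, 0.5, 0.5, 0.5, 0.5, 0.5]

```text
clock: 18.38
position: [0.3465, -0.1416, 0.2721]
ee_rot: [0.0, 0.989, -0.148, 0.001]
contact_force: [-0.0, 0.1, -2.2]
width: 0.0549
gripper_force: 85.4
```

Call:
carry_out:
  linear:
    - [0.059, -0.041, 0]
    - [0.061, -0.0415, 0]
    - [0.061, -0.0415, 0]
    - [0.059, -0.041, 0]
    - [0, 0, 0]
    - [0, 0, 0]
    - [0, 0, 0]
    - [0, 0, 0]
  angular:
    - [0, 0, 0]
    - [0, 0, 0]
    - [0, 0, 0]
    - [0, 0, 0]
    - [0, 0, 0]
    - [0, 0, 0]
    - [0, 0, 0]
    - [0, 0, 0]
  hand: [0.5, 0.5, 0.5, 0.5, 0.5, 0.5, 0.5, 0.5]

```text
clock: 19.05
position: [0.4652, -0.2232, 0.2701]
ee_rot: [-0.001, 0.989, -0.148, -0.002]
contact_force: [0.1, 0.1, -1.6]
width: 0.0547
gripper_force: 85.2
```

Call:
carry_out:
  linear:
    - [0, 0, 0]
    - [0, 0, 0]
  angular:
    - [0, 0, 0]
    - [0, 0, 0]
  hand: [0.5, 0.5]

```text
clock: 19.22
position: [0.4658, -0.2235, 0.2715]
ee_rot: [-0.0, 0.989, -0.148, -0.0]
contact_force: [-0.0, 0.8, -1.7]
width: 0.0544
gripper_force: 85.2
```

Call:
carry_out:
  linear:
    - [0.0016, -0.002, 0]
    - [0, 0, -0.01]
    - [0, 0, -0.01]
    - [0, 0, -0.01]
    - [0, 0, -0.01]
    - [0, 0, -0.006]
    - [0, 0, 0]
  angular:
    - [0, 0, 0]
    - [0, 0, 0]
    - [0, 0, 0]
    - [0, 0, 0]
    - [0, 0, 0]
    - [0, 0, 0]
    - [0, 0, 0]
  hand: [0.5, 0.5, 0.5, 0.5, 0.5, 0.5, 0.5]

```text
clock: 19.8
position: [0.4671, -0.225, 0.2477]
ee_rot: [-0.0, 0.989, -0.148, -0.001]
contact_force: [-0.7, 0.0, -2.7]
width: 0.0546
gripper_force: 85.2
```

Call:
carry_out:
  linear:
    - [0, 0, -0.015]
    - [0, 0, -0.02]
    - [0, 0, -0.02]
    - [0, 0, -0.02]
    - [0, 0, -0.02]
    - [0, 0, -0.016]
    - [0, 0, 0]
  angular:
    - [0, 0, 0]
    - [0, 0, 0]
    - [0, 0, 0]
    - [0, 0, 0]
    - [0, 0, 0]
    - [0, 0, 0]
    - [0, 0, 0]
  hand: [0.5, 0.5, 0.5, 0.5, 0.5, 0.5, 0.5]

```text
clock: 20.38
position: [0.4667, -0.2248, 0.1911]
ee_rot: [-0.001, 0.989, -0.148, -0.002]
contact_force: [0.0, -0.3, -2.0]
width: 0.055
gripper_force: 85.2
```

Call:
carry_out:
  linear:
    - [0, 0, -0.003]
    - [0, 0, -0.003]
    - [0, 0, 0]
    - [0, 0, 0]
  angular:
    - [0, 0, 0]
    - [0, 0, 0]
    - [0, 0, 0]
    - [0, 0, 0]
  hand: [0.5, 0.5, 0.5, 0.5]

```text
clock: 20.72
position: [0.4676, -0.2253, 0.1906]
ee_rot: [0.0, 0.989, -0.148, 0.0]
contact_force: [-0.2, 0.9, -2.2]
width: 0.0544
gripper_force: 85.2
```

Call:
carry_out:
  linear:
    - [0, 0, -0.004]
    - [0, 0, -0.004]
    - [0, 0, -0.002]
    - [0, 0, 0]
    - [0, 0, 0]
  angular:
    - [0, 0, 0]
    - [0, 0, 0]
    - [0, 0, 0]
    - [0, 0, 0]
    - [0, 0, 0]
  hand: [0.5, 0.5, 0.5, 0.5, 0.5]

```text
clock: 21.13
position: [0.4674, -0.2252, 0.1852]
ee_rot: [0.0, 0.989, -0.148, -0.0]
contact_force: [-0.9, -0.9, -2.2]
width: 0.0548
gripper_force: 85.2
```

Call:
carry_out:
  linear:
    - [0, 0, 0]
    - [0, 0, 0]
    - [0, 0, 0]
    - [0, 0, 0]
    - [0, 0, 0.02]
    - [0, 0, 0.05]
    - [0, 0, 0.06]
    - [0, 0, 0.06]
  angular:
    - [0, 0, 0]
    - [0, 0, 0]
    - [0, 0, 0]
    - [0, 0, 0]
    - [0, 0, 0]
    - [0, 0, 0]
    - [0, 0, 0]
    - [0, 0, 0]
  hand: [0.85, 0.85, 0.85, 0.85, 0.85, 0.85, 0.85, 0.85]

```text
clock: 21.8
position: [0.4672, -0.225, 0.2816]
ee_rot: [-0.0, 0.989, -0.148, -0.001]
contact_force: [0.5, -0.2, 0.4]
width: 0.0726
gripper_force: 0.0
```

Call:
carry_out:
  linear:
    - [-0.01, 0.044, 0.03]
    - [-0.01, 0.044, 0.03]
    - [-0.01, 0.044, 0.02]
    - [-0.01, 0.044, 0]
    - [-0.01, 0.044, 0]
    - [-0.008, 0.044, 0]
    - [0, 0, 0]
    - [0, 0, 0]
  angular:
    - [0, 0, 0.86]
    - [0, 0, 0.86]
    - [0, 0, 0.86]
    - [0, 0, 0.86]
    - [0, 0, 0.86]
    - [0, 0, 0.86]
    - [0, 0, 0]
    - [0, 0, 0]
  hand: [1, 1, 1, 1, 1, 1, 1, 1]

```text
clock: 22.47
position: [0.4381, -0.0924, 0.3211]
ee_rot: [0.0, 0.998, 0.059, 0.001]
contact_force: [-0.2, 0.0, 1.0]
width: 0.0854
gripper_force: 0.0
```

Call:
carry_out:
  linear:
    - [0, 0, 0]
    - [0, 0, 0]
  angular:
    - [0, 0, 0]
    - [0, 0, 0]
  hand: [1, 1]

```text
clock: 22.63
position: [0.4389, -0.094, 0.3206]
ee_rot: [0.0, 0.998, 0.057, 0.0]
contact_force: [0.4, -0.0, 0.6]
width: 0.0855
gripper_force: 0.0
```

```bash
python3 - <<'E'
from h import *
w,S=avg("w9"); print([tuple(np.round(proj("wrist",p,S))) for p in((.438,-.093,.012),(.4672,-.2247,.04),(.475,.004,.012))])
hs=cv2.cvtColor(w,cv2.COLOR_BGR2HSV); u,v=map(int,proj("wrist",(.438,-.093,.012),S))
print([(du,w[v,u+du].tolist()) for du in range(-44,45,4)])
cv2.imwrite("pics/v9.png",cv2.resize(np.vstack([w[v-60:v+60,u-80:u+80],w[60:180,380:540]]),None,fx=2.5,fy=2.5,interpolation=cv2.INTER_CUBIC)); print(u-80,v-60)
E
```

```text
TCP [ 0.4387 -0.0939  0.3203] std [0.0001 0.0002 0.0002] yaw 6.59 zaxis [ 1.e-04 -3.e-04 -1.e+00]
[(np.float64(320.0), np.float64(187.0)), (np.float64(467.0), np.float64(180.0)), (np.float64(225.0), np.float64(139.0))]
[(-44, [128, 142, 140]), (-40, [125, 138, 140]), (-36, [126, 141, 139]), (-32, [77, 89, 98]), (-28, [45, 47, 50]), (-24, [46, 50, 51]), (-20, [34, 40, 39]), (-16, [83, 94, 104]), (-12, [73, 84, 94]), (-8, [113, 128, 134]), (-4, [122, 136, 140]), (0, [116, 130, 139]), (4, [113, 128, 139]), (8, [116, 130, 139]), (12, [112, 126, 138]), (16, [62, 66, 69]), (20, [86, 94, 99]), (24, [84, 91, 95]), (28, [126, 141, 140]), (32, [115, 129, 139]), (36, [121, 136, 140]), (40, [118, 132, 140]), (44, [120, 133, 140])]
240 126
```

```bash
cat >> h.py <<'E'
def rect(m,S,c,h,z,n="wrist"):
    """fit a rectangle (seen on plane z) to the biggest blob of mask m near pixel c"""
    u,v=c; y0,x0=max(v-h,0),max(u-h,0)
    cs,_=cv2.findContours(m[y0:v+h,x0:u+h],cv2.RETR_EXTERNAL,cv2.CHAIN_APPROX_NONE); k=cv2.convexHull(np.vstack([a for a in cs if cv2.contourArea(a)>25])).reshape(-1,2)+[x0,y0]
    P=np.array([onz(n,x,y,z,S)[:2] for x,y in k]); (cx,cy),sz,an=cv2.minAreaRect((P*1e3).astype(np.float32)); print("rect mm",round(cx,1),round(cy,1),np.round(sz,1),"yaw",round((an+45)%90-45,1)); return m[y0:v+h,x0:u+h]
E
python3 - <<'E'
from h import *
w,S=rec("w9"); b=cv2.bilateralFilter(w,5,20,3).astype(int); 
for t in(14,16,18):
    m=(((b[...,2]<112)&(b[...,2]-b[...,0]<t))*255).astype(np.uint8); m=cv2.morphologyEx(m,cv2.MORPH_OPEN,np.ones((3,3),np.uint8)); r=rect(m,S,(318,186),42,.012)
cv2.imwrite("pics/v9.png",np.hstack([cv2.resize(w[126:246,240:400],None,fx=2.4,fy=2.4,interpolation=cv2.INTER_CUBIC),cv2.cvtColor(cv2.resize(m[126:246,240:400],None,fx=2.4,fy=2.4),cv2.COLOR_GRAY2BGR)]))
E
```

```text
rect mm 439.4 -90.4 [57.8 55.8] yaw 8.6
rect mm 439.5 -90.4 [58.3 56. ] yaw 8.7
rect mm 446.1 -95.8 [70.5 69.4] yaw 6.6
```

View pics/v9.png

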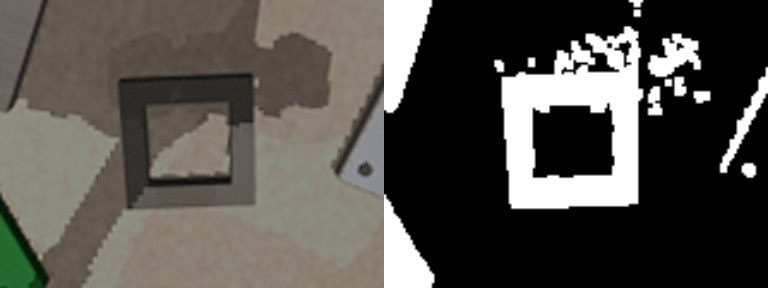

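The spacer's top face has corners at crop (121,83), (252,81), (254,205) and (127,208). The dark strip above it is its rear side.

```bash
python3 - <<'E'
from h import *
w,S=rec("w9")
g=lambda u,v,z: onz("wrist",240+(u-.7)/2.4,126+(v-.7)/2.4,z,S)[:2]
P=np.array([g(*a,.012) for a in((121,82),(253,81),(254,205),(127,208))])
print(P.mean(0).round(4),[np.linalg.norm(P[i]-P[i-1]).round(4) for i in range(4)])
for i in range(4):
    e=P[(i+1)%4]-P[i]; print((np.degrees(np.arctan2(e[1],e[0]))+45)%90-45)
E
```

```text
[ 0.438  -0.0912] [np.float64(0.0554), np.float64(0.0543), np.float64(0.0545), np.float64(0.0554)]
7.025265124777789
8.49947884991417
8.032965626851507
7.4238335987117665
```

Call:
carry_out:
  linear:
    - [-0.0008, 0.006, -0.05]
    - [0, 0, -0.06]
    - [0, 0, -0.06]
    - [0, 0, -0.06]
    - [0, 0, -0.03]
    - [0, 0, 0]
    - [0, 0, 0]
    - [0, 0, 0]
  angular:
    - [0, 0, 0.28]
    - [0, 0, 0]
    - [0, 0, 0]
    - [0, 0, 0]
    - [0, 0, 0]
    - [0, 0, 0]
    - [0, 0, 0]
    - [0, 0, 0]
  hand: [1, 1, 1, 1, 1, 1, 1, 1]
  force: 50

```text
clock: 23.7
position: [0.4388, -0.0905, 0.1911]
ee_rot: [0.0, 0.998, 0.069, 0.001]
contact_force: [0.7, 0.1, 0.5]
width: 0.085
gripper_force: 0.0
```

Call:
carry_out:
  linear:
    - [0, 0, 0]
    - [0, 0, 0]
  angular:
    - [0, 0, 0]
    - [0, 0, 0]
  hand: [1, 1]

```text
clock: 23.87
position: [0.4387, -0.0904, 0.1915]
ee_rot: [0.001, 0.998, 0.069, 0.001]
contact_force: [0.6, 0.4, 0.3]
width: 0.0853
gripper_force: 0.0
```

Call:
carry_out:
  linear:
    - [-0.0008, -0.001, -0.025]
    - [0, 0, -0.018]
    - [0, 0, 0]
    - [0, 0, 0]
  angular:
    - [0, 0, 0]
    - [0, 0, 0]
    - [0, 0, 0]
    - [0, 0, 0]
  hand: [1, 1, 1, 1]

```text
clock: 24.2
position: [0.4377, -0.0907, 0.1692]
ee_rot: [0.0, 0.998, 0.069, 0.0]
contact_force: [0.2, 0.2, -0.5]
width: 0.0855
gripper_force: 0.0
```

Call:
carry_out:
  linear:
    - [0, 0, 0]
    - [0, 0, 0]
    - [0, 0, 0]
    - [0, 0, 0]
    - [0, 0, 0]
    - [0, 0, 0]
    - [0, 0, 0]
    - [0, 0, 0]
  angular:
    - [0, 0, 0]
    - [0, 0, 0]
    - [0, 0, 0]
    - [0, 0, 0]
    - [0, 0, 0]
    - [0, 0, 0]
    - [0, 0, 0]
    - [0, 0, 0]
  hand: [0.5, 0.5, 0.5, 0.5, 0.5, 0.5, 0.5, 0.5]
  force: 50

```text
clock: 24.87
position: [0.438, -0.0908, 0.1697]
ee_rot: [0.0, 0.998, 0.069, 0.001]
contact_force: [-1.4, 0.4, 6.0]
width: 0.0546
gripper_force: 52.8
```

Call:
carry_out:
  linear:
    - [0, 0, 0.01]
    - [0, 0, 0.04]
    - [0, 0, 0.06]
    - [0, 0, 0.06]
    - [0, 0, 0.05]
    - [0, 0, 0]
    - [0, 0, 0]
  angular:
    - [0, 0, 0]
    - [0, 0, 0]
    - [0, 0, 0]
    - [0, 0, 0]
    - [0, 0, 0]
    - [0, 0, 0]
    - [0, 0, 0]
  hand: [0.5, 0.5, 0.5, 0.5, 0.5, 0.5, 0.5]

```text
clock: 25.45
position: [0.438, -0.0908, 0.2804]
ee_rot: [0.001, 0.998, 0.069, 0.002]
contact_force: [0.2, 0.1, -0.9]
width: 0.0545
gripper_force: 53.0
```

Call:
carry_out:
  linear:
    - [0.0081, -0.0383, 0]
    - [0.0081, -0.0383, 0]
    - [0.0081, -0.0383, 0]
    - [0.0081, -0.0383, 0]
    - [0.0081, -0.0383, 0]
    - [0.0081, -0.0383, 0]
    - [0.0081, -0.0383, 0]
    - [0, 0, 0]
  angular:
    - [0, 0, -0.776]
    - [0, 0, -0.776]
    - [0, 0, -0.776]
    - [0, 0, -0.776]
    - [0, 0, -0.776]
    - [0, 0, -0.776]
    - [0, 0, -0.776]
    - [0, 0, 0]
  hand: [0.5, 0.5, 0.5, 0.5, 0.5, 0.5, 0.5, 0.5]

```text
clock: 26.12
position: [0.4667, -0.2277, 0.2773]
ee_rot: [0.001, 0.989, -0.149, -0.0]
contact_force: [-0.1, -0.0, -0.0]
width: 0.0546
gripper_force: 53.0
```

Call:
carry_out:
  linear:
    - [0, 0, 0]
    - [0, 0, 0]
    - [0, 0, 0]
    - [0, 0, 0]
  angular:
    - [0, 0, 0]
    - [0, 0, 0]
    - [0, 0, 0]
    - [0, 0, 0]
  hand: [0.5, 0.5, 0.5, 0.5]

```text
clock: 26.45
position: [0.4656, -0.2237, 0.2784]
ee_rot: [-0.0, 0.989, -0.147, -0.001]
contact_force: [0.2, -0.3, -0.5]
width: 0.0546
gripper_force: 53.0
```

```bash
python3 - <<'E'
from h import *
w,S=avg("w10",6)
E
```

```text
TCP [ 0.4658 -0.224   0.2787] std [0.0001 0.0002 0.0002] yaw -16.9 zaxis [-3.e-04  2.e-04 -1.e+00]
```

Call:
carry_out:
  linear:
    - [0.0022, -0.0012, 0]
    - [0, 0, -0.015]
    - [0, 0, -0.02]
    - [0, 0, -0.015]
    - [0, 0, -0.01]
    - [0, 0, -0.008]
    - [0, 0, 0]
  angular:
    - [0, 0, 0]
    - [0, 0, 0]
    - [0, 0, 0]
    - [0, 0, 0]
    - [0, 0, 0]
    - [0, 0, 0]
    - [0, 0, 0]
  hand: [0.5, 0.5, 0.5, 0.5, 0.5, 0.5, 0.5]

```text
clock: 27.33
position: [0.4667, -0.2252, 0.2434]
ee_rot: [-0.001, 0.989, -0.147, -0.001]
contact_force: [0.8, -0.0, -0.5]
width: 0.0546
gripper_force: 53.0
```

Call:
carry_out:
  linear:
    - [0, 0, -0.015]
    - [0, 0, -0.02]
    - [0, 0, -0.015]
    - [0, 0, -0.008]
    - [0, 0, -0.006]
    - [0, 0, 0]
    - [0, 0, 0]
  angular:
    - [0, 0, 0]
    - [0, 0, 0]
    - [0, 0, 0]
    - [0, 0, 0]
    - [0, 0, 0]
    - [0, 0, 0]
    - [0, 0, 0]
  hand: [0.5, 0.5, 0.5, 0.5, 0.5, 0.5, 0.5]

```text
clock: 27.92
position: [0.4671, -0.2254, 0.2126]
ee_rot: [0.0, 0.989, -0.147, -0.0]
contact_force: [-0.2, -0.5, -0.2]
width: 0.055
gripper_force: 53.0
```

Call:
carry_out:
  linear:
    - [0, 0, -0.002]
    - [0, 0, 0]
    - [0, 0, 0]
  angular:
    - [0, 0, 0]
    - [0, 0, 0]
    - [0, 0, 0]
  hand: [0.5, 0.5, 0.5]

```text
clock: 28.17
position: [0.4672, -0.2254, 0.212]
ee_rot: [0.0, 0.989, -0.147, 0.0]
contact_force: [-0.2, -0.3, 0.4]
width: 0.0546
gripper_force: 53.0
```

Call:
carry_out:
  linear:
    - [0, 0, -0.002]
    - [0, 0, -0.002]
    - [0, 0, 0]
    - [0, 0, 0]
  angular:
    - [0, 0, 0]
    - [0, 0, 0]
    - [0, 0, 0]
    - [0, 0, 0]
  hand: [0.5, 0.5, 0.5, 0.5]

```text
clock: 28.5
position: [0.4671, -0.2254, 0.2097]
ee_rot: [0.0, 0.989, -0.147, 0.0]
contact_force: [-0.0, 0.0, -0.1]
width: 0.0544
gripper_force: 53.0
```

Call:
carry_out:
  linear:
    - [0, 0, 0]
    - [0, 0, 0]
    - [0, 0, 0]
    - [0, 0, 0]
    - [0, 0, 0.02]
    - [0, 0, 0.05]
    - [0, 0, 0.06]
    - [0, 0, 0.06]
  angular:
    - [0, 0, 0]
    - [0, 0, 0]
    - [0, 0, 0]
    - [0, 0, 0]
    - [0, 0, 0]
    - [0, 0, 0]
    - [0, 0, 0]
    - [0, 0, 0]
  hand: [0.85, 0.85, 0.85, 0.85, 0.85, 0.85, 0.85, 0.85]

```text
clock: 29.17
position: [0.4668, -0.2252, 0.306]
ee_rot: [-0.0, 0.989, -0.147, -0.001]
contact_force: [-0.1, -1.0, -0.2]
width: 0.0724
gripper_force: 0.0
```

Call:
carry_out:
  linear:
    - [0, 0, 0.03]
    - [0, 0, 0]
    - [0, 0, 0]
  angular:
    - [0, 0, 0]
    - [0, 0, 0]
    - [0, 0, 0]
  hand: [1, 1, 1]

```text
clock: 29.42
position: [0.4671, -0.2254, 0.3211]
ee_rot: [0.001, 0.989, -0.147, 0.001]
contact_force: [0.1, 0.7, 0.1]
width: 0.0854
gripper_force: 0.0
```

```bash
python3 - <<'E'
from h import *
w,S=avg("w11",6); b=cv2.bilateralFilter(w,5,20,3).astype(int)
u,v=map(int,proj("wrist",(.4672,-.2247,.052),S)); print(u,v)
g=cv2.cvtColor(w,cv2.COLOR_BGR2GRAY)
print("row",[int(x) for x in g[v,u-44:u+45:2]]); print("col",[int(x) for x in g[v-60:v+50:2,u]])
print("expected edges", [tuple(np.round(proj("wrist",(.4672+a*.9563+b2*-.2924,-.2247-a*.2924-b2*.9563,.052),S),1)) for a,b2 in((.028,0),(-.028,0),(0,-.028),(0,.028),(.018,0),(-.018,0),(0,-.018),(0,.018))])
E
```

```text
TCP [ 0.4667 -0.2251  0.3192] std [0.0002 0.0001 0.001 ] yaw -16.96 zaxis [-1.2e-03  6.0e-04 -1.0e+00]
320 197
row [92, 96, 97, 97, 97, 97, 85, 45, 38, 40, 40, 44, 37, 63, 24, 30, 32, 35, 36, 35, 34, 25, 15, 13, 57, 64, 51, 57, 49, 40, 56, 52, 100, 31, 45, 44, 55, 44, 45, 123, 137, 136, 136, 137, 137]
col [87, 88, 90, 86, 89, 88, 89, 93, 89, 87, 86, 57, 51, 46, 19, 39, 41, 43, 40, 40, 39, 35, 33, 33, 31, 38, 28, 7, 14, 12, 15, 40, 61, 65, 63, 62, 62, 72, 30, 20, 62, 85, 81, 84, 79, 107, 137, 136, 136, 121, 120, 125, 125, 123, 122]
expected edges [(np.float64(320.7), np.float64(166.4)), (np.float64(320.7), np.float64(227.2)), (np.float64(288.8), np.float64(197.8)), (np.float64(352.6), np.float64(197.9)), (np.float64(320.7), np.float64(177.9)), (np.float64(320.7), np.float64(216.9)), (np.float64(300.2), np.float64(197.8)), (np.float64(341.2), np.float64(197.9))]
```

Call:
carry_out:
  linear:
    - [0.003, 0.05, 0]
    - [0.003, 0.07, 0]
    - [0.003, 0.07, 0]
    - [0.003, 0.07, 0]
    - [0.003, 0.07, 0]
    - [0.003, 0.07, 0]
    - [0.004, 0.06, 0]
    - [0, 0, 0]
  angular:
    - [0, 0, 0.44]
    - [0, 0, 0]
    - [0, 0, 0]
    - [0, 0, 0]
    - [0, 0, 0]
    - [0, 0, 0]
    - [0, 0, 0]
    - [0, 0, 0]
  hand: [1, 1, 1, 1, 1, 1, 1, 1]

```text
clock: 30.38
position: [0.4776, 0.0089, 0.3191]
ee_rot: [-0.001, 0.992, -0.128, -0.001]
contact_force: [-0.4, -0.3, -0.8]
width: 0.0853
gripper_force: 0.0
```

Call:
carry_out:
  linear:
    - [0, 0, 0]
    - [0, 0, 0]
    - [0, 0, 0]
  angular:
    - [0, 0, 0]
    - [0, 0, 0]
    - [0, 0, 0]
  hand: [1, 1, 1]

```text
clock: 30.63
position: [0.4782, 0.0038, 0.3194]
ee_rot: [0.0, 0.991, -0.13, -0.0]
contact_force: [-0.7, -0.4, -0.1]
width: 0.0855
gripper_force: 0.0
```

```bash
python3 - <<'E'
from h import *
w,S=avg("w12",8); b=cv2.bilateralFilter(w,5,20,3).astype(int)
u,v=map(int,proj("wrist",(.478,.005,.012),S)); print(u,v)
print([(d,w[v-15,u+d].tolist()) for d in range(-44,45,4)])
for t in(-10,-6,-2):
    m=((b[...,0]-b[...,2]>t)*255).astype(np.uint8); m=cv2.morphologyEx(m,cv2.MORPH_OPEN,np.ones((3,3),np.uint8)); r=rect(m,S,(u,v),42,.012)
E
```

```text
TCP [0.4782 0.0037 0.3196] std [0.     0.0002 0.0001] yaw -15.03 zaxis [-3.e-04 -3.e-04 -1.e+00]
319 186
[(-44, [76, 85, 93]), (-40, [78, 88, 98]), (-36, [76, 87, 96]), (-32, [71, 80, 88]), (-28, [72, 81, 89]), (-24, [89, 94, 101]), (-20, [92, 97, 103]), (-16, [94, 99, 106]), (-12, [93, 98, 103]), (-8, [92, 99, 103]), (-4, [92, 98, 103]), (0, [91, 98, 104]), (4, [92, 98, 104]), (8, [92, 98, 103]), (12, [92, 99, 104]), (16, [85, 90, 96]), (20, [90, 94, 97]), (24, [84, 88, 94]), (28, [71, 76, 82]), (32, [65, 74, 82]), (36, [68, 78, 85]), (40, [68, 78, 85]), (44, [74, 84, 92])]
rect mm 467.2 8.5 [54.6 34.5] yaw -15.0
rect mm 467.2 8.2 [53.7 32.3] yaw -15.0
rect mm 467.2 8.2 [53.6 32.3] yaw -15.0
```

```bash
python3 - <<'E'
from h import *
w,S=rec("w12"); b=cv2.GaussianBlur(cv2.bilateralFilter(w,5,20,3),(3,3),0).astype(int); u,v=319,186
for t in(-14,-15,-16):
    m=((b[...,0]-b[...,2]>t)*255).astype(np.uint8); m=cv2.morphologyEx(m,cv2.MORPH_OPEN,np.ones((3,3),np.uint8)); r=rect(m,S,(u,v),42,.012)
g=cv2.cvtColor(w,cv2.COLOR_BGR2GRAY).astype(float)
bg=b[...,0]-b[...,2]
for nm,a in(("row v-12",range(0)),):
    pass
for dv in(-15,0,15): print("row",dv,[(int(g[v+dv,u+d]),int(bg[v+dv,u+d])) for d in range(-34,-22)],[(int(g[v+dv,u+d]),int(bg[v+dv,u+d])) for d in range(22,34)])
for du in(-15,15): print("col",du,[(int(g[v+d,u+du]),int(bg[v+d,u+du])) for d in range(-38,-24)],[(int(g[v+d,u+du]),int(bg[v+d,u+du])) for d in range(20,34)])
from scipy import ndimage
G=cv2.GaussianBlur(g,(0,0),2); print("port guess expected px",proj("wrist",(.478,.005,.026),S))
cv2.imwrite("pics/v12.png",cv2.resize(w[v-50:v+50,u-60:u+60],None,fx=5,fy=5,interpolation=cv2.INTER_CUBIC))
E
```

```text
rect mm 474.3 6.4 [55.2 64.8] yaw -15.5
rect mm 473.1 7.2 [56.7 69.1] yaw -15.0
rect mm 471.2 8.6 [59.  73.8] yaw -15.3
row -15 [(82, -18), (81, -18), (81, -18), (85, -18), (84, -18), (88, -18), (82, -16), (87, -14), (96, -13), (95, -12), (96, -12), (101, -12)] [(148, 5), (135, 2), (89, -7), (84, -11), (87, -11), (86, -12), (77, -13), (76, -16), (80, -17), (78, -17), (75, -17), (77, -17)]
row 0 [(87, -19), (87, -19), (88, -19), (87, -19), (86, -19), (88, -18), (82, -17), (80, -15), (98, -12), (101, -12), (100, -12), (102, -12)] [(137, 7), (137, 7), (136, 7), (138, 7), (140, 5), (131, -3), (110, -16), (128, -23), (126, -23), (126, -22), (127, -22), (128, -21)]
row 15 [(129, -20), (129, -20), (132, -19), (131, -19), (131, -19), (131, -18), (131, -17), (128, -14), (121, -6), (140, 4), (139, 7), (137, 7)] [(137, 5), (137, 4), (137, 3), (138, 3), (136, -2), (123, -10), (109, -16), (132, -19), (130, -20), (129, -21), (129, -21), (129, -21)]
col -15 [(78, -18), (73, -17), (76, -18), (85, -18), (84, -18), (77, -17), (79, -17), (79, -17), (78, -18), (82, -17), (72, -14), (54, -10), (61, -8), (82, -10)] [(137, 7), (138, 7), (137, 7), (138, 7), (138, 7), (138, 6), (140, 3), (133, -5), (133, -13), (135, -16), (133, -17), (132, -18), (130, -18), (130, -18)]
col 15 [(118, -21), (86, -19), (73, -17), (77, -17), (81, -17), (79, -18), (80, -18), (81, -18), (78, -18), (82, -17), (73, -14), (53, -10), (66, -9), (84, -10)] [(137, 7), (136, 7), (137, 7), (136, 7), (138, 7), (138, 6), (136, 1), (134, -7), (131, -12), (133, -13), (136, -12), (136, -12), (134, -14), (133, -15)]
port guess expected px (np.float64(319.8953729117088), np.float64(190.55554630061695))
```

```bash
python3 - <<'E'
from h import *
w,S=rec("w12"); a=np.radians(-15.03); X=np.array([np.cos(a),np.sin(a)]);Y=np.array([np.sin(a),-np.cos(a)])
t=lambda u,v:(onz("wrist",u,v,.012,S)[:2]-S["position"][:2])@np.c_[X,Y]*1e3
L,Rr,T,B=t(292.5,186),t(346.7,186),t(320,160.3),t(320,213); print(L,Rr,T,B)
x=(T[0]+B[0])/2;y=(L[1]+Rr[1])/2; print("size",Rr[1]-L[1],T[0]-B[0],"centre tool",x,y,"world",S["position"][:2]+x/1e3*X+y/1e3*Y)
print("yaw from left edge",t(292.5,171),t(293,201),"right",t(346.5,171),t(346.6,201))
E
```

```text
[  0.21179345 -29.00616087] [ 0.20781346 25.94146873] [26.49320586 -1.09887293] [-29.04579114  -1.16082855]
size 54.94762959475075 55.53899699316107 centre tool -1.276292640166531 -1.5323460716453319 world [0.47731921 0.00554321]
yaw from left edge [ 15.73024564 -28.54006828] [-15.82367169 -28.97574807] right [15.72779673 25.3232345 ] [-15.8293217   26.27406615]
```

Call:
carry_out:
  linear:
    - [-0.0018, 0.0036, -0.05]
    - [0, 0, -0.06]
    - [0, 0, -0.06]
    - [0, 0, -0.06]
    - [0, 0, -0.03]
    - [0, 0, 0]
    - [0, 0, 0]
    - [0, 0, 0]
  angular:
    - [0, 0, 0]
    - [0, 0, 0]
    - [0, 0, 0]
    - [0, 0, 0]
    - [0, 0, 0]
    - [0, 0, 0]
    - [0, 0, 0]
    - [0, 0, 0]
  hand: [1, 1, 1, 1, 1, 1, 1, 1]
  force: 60

```text
clock: 31.7
position: [0.478, 0.0063, 0.1907]
ee_rot: [0.0, 0.992, -0.13, 0.001]
contact_force: [0.1, 0.6, 0.6]
width: 0.0854
gripper_force: 0.0
```

Call:
carry_out:
  linear:
    - [0, 0, 0]
    - [0, 0, 0]
  angular:
    - [0, 0, 0]
    - [0, 0, 0]
  hand: [1, 1]

```text
clock: 31.87
position: [0.4778, 0.0064, 0.1911]
ee_rot: [0.0, 0.992, -0.13, 0.002]
contact_force: [0.9, 0.4, -1.2]
width: 0.0853
gripper_force: 0.0
```

Call:
carry_out:
  linear:
    - [-0.001, -0.0018, -0.025]
    - [0, 0, -0.017]
    - [0, 0, 0]
    - [0, 0, 0]
  angular:
    - [0, 0, 0]
    - [0, 0, 0]
    - [0, 0, 0]
    - [0, 0, 0]
  hand: [1, 1, 1, 1]

```text
clock: 32.2
position: [0.4765, 0.0056, 0.1687]
ee_rot: [0.0, 0.992, -0.13, -0.0]
contact_force: [-0.5, -0.0, -0.3]
width: 0.0851
gripper_force: 0.0
```

Call:
carry_out:
  linear:
    - [0, 0, 0]
    - [0, 0, 0]
    - [0, 0, 0]
    - [0, 0, 0]
    - [0, 0, 0]
    - [0, 0, 0]
    - [0, 0, 0]
    - [0, 0, 0]
  angular:
    - [0, 0, 0]
    - [0, 0, 0]
    - [0, 0, 0]
    - [0, 0, 0]
    - [0, 0, 0]
    - [0, 0, 0]
    - [0, 0, 0]
    - [0, 0, 0]
  hand: [0.5, 0.5, 0.5, 0.5, 0.5, 0.5, 0.5, 0.5]
  force: 60

```text
clock: 32.87
position: [0.4771, 0.0055, 0.1697]
ee_rot: [0.0, 0.992, -0.13, 0.001]
contact_force: [-0.9, 0.3, 5.2]
width: 0.0543
gripper_force: 66.7
```

Call:
carry_out:
  linear:
    - [0, 0, 0.01]
    - [0, 0, 0.04]
    - [0, 0, 0.06]
    - [0, 0, 0.06]
    - [0, 0, 0.05]
    - [0, 0, 0]
    - [0, 0, 0]
  angular:
    - [0, 0, 0]
    - [0, 0, 0]
    - [0, 0, 0]
    - [0, 0, 0]
    - [0, 0, 0]
    - [0, 0, 0]
    - [0, 0, 0]
  hand: [0.5, 0.5, 0.5, 0.5, 0.5, 0.5, 0.5]

```text
clock: 33.45
position: [0.477, 0.0055, 0.2802]
ee_rot: [0.0, 0.992, -0.13, 0.002]
contact_force: [-0.9, -1.0, -1.8]
width: 0.0545
gripper_force: 63.7
```

Call:
carry_out:
  linear:
    - [-0.0029, -0.05, 0]
    - [-0.0029, -0.07, 0]
    - [-0.0029, -0.07, 0]
    - [-0.0029, -0.07, 0]
    - [-0.0029, -0.07, 0]
    - [-0.0029, -0.07, 0]
    - [-0.0029, -0.06, 0]
    - [0, 0, 0]
  angular:
    - [0, 0, -0.44]
    - [0, 0, 0]
    - [0, 0, 0]
    - [0, 0, 0]
    - [0, 0, 0]
    - [0, 0, 0]
    - [0, 0, 0]
    - [0, 0, 0]
  hand: [0.5, 0.5, 0.5, 0.5, 0.5, 0.5, 0.5, 0.5]

```text
clock: 34.12
position: [0.4664, -0.2293, 0.2771]
ee_rot: [0.001, 0.989, -0.149, -0.0]
contact_force: [0.4, -0.0, -0.1]
width: 0.0547
gripper_force: 63.8
```

Call:
carry_out:
  linear:
    - [0, 0, 0]
    - [0, 0, 0]
    - [0, 0, 0]
    - [0, 0, 0]
    - [0, 0, 0]
  angular:
    - [0, 0, 0]
    - [0, 0, 0]
    - [0, 0, 0]
    - [0, 0, 0]
    - [0, 0, 0]
  hand: [0.5, 0.5, 0.5, 0.5, 0.5]

```text
clock: 34.53
position: [0.4665, -0.2233, 0.2786]
ee_rot: [-0.0, 0.989, -0.147, -0.0]
contact_force: [-0.3, 0.2, -1.5]
width: 0.0546
gripper_force: 63.8
```

```bash
python3 - <<'E'
from h import *
w,S=avg("w13",4)
E
```

```text
TCP [ 0.4666 -0.2236  0.2787] std [0.0001 0.0002 0.0001] yaw -16.88 zaxis [-2.e-04  1.e-04 -1.e+00]
```

Call:
carry_out:
  linear:
    - [0.0008, -0.0022, 0]
    - [0, 0, -0.015]
    - [0, 0, -0.02]
    - [0, 0, -0.015]
    - [0, 0, -0.01]
    - [0, 0, -0.01]
    - [0, 0, 0]
  angular:
    - [0, 0, 0]
    - [0, 0, 0]
    - [0, 0, 0]
    - [0, 0, 0]
    - [0, 0, 0]
    - [0, 0, 0]
    - [0, 0, 0]
  hand: [0.5, 0.5, 0.5, 0.5, 0.5, 0.5, 0.5]

```text
clock: 35.32
position: [0.4665, -0.2253, 0.2423]
ee_rot: [-0.001, 0.989, -0.148, -0.001]
contact_force: [-0.2, 0.6, -0.8]
width: 0.0543
gripper_force: 63.8
```

Call:
carry_out:
  linear:
    - [0, 0, -0.015]
    - [0, 0, -0.015]
    - [0, 0, -0.006]
    - [0, 0, -0.004]
    - [0, 0, 0]
    - [0, 0, 0]
  angular:
    - [0, 0, 0]
    - [0, 0, 0]
    - [0, 0, 0]
    - [0, 0, 0]
    - [0, 0, 0]
    - [0, 0, 0]
  hand: [0.5, 0.5, 0.5, 0.5, 0.5, 0.5]

```text
clock: 35.82
position: [0.467, -0.2256, 0.2237]
ee_rot: [0.0, 0.989, -0.147, -0.0]
contact_force: [0.1, 0.6, -1.5]
width: 0.0545
gripper_force: 63.8
```

Call:
carry_out:
  linear:
    - [0, 0, -0.003]
    - [0, 0, 0]
    - [0, 0, 0]
    - [0, 0, 0]
    - [0, 0, 0]
    - [0, 0, 0]
    - [0, 0, 0]
  angular:
    - [0, 0, 0]
    - [0, 0, 0]
    - [0, 0, 0]
    - [0, 0, 0]
    - [0, 0, 0]
    - [0, 0, 0]
    - [0, 0, 0]
  hand: [0.5, 0.5, 0.5, 0.85, 0.85, 0.85, 0.85]

```text
clock: 36.4
position: [0.467, -0.2256, 0.2224]
ee_rot: [0.0, 0.989, -0.147, 0.0]
contact_force: [0.1, -0.6, -0.9]
width: 0.0723
gripper_force: 0.0
```

Call:
carry_out:
  linear:
    - [0, 0, 0.02]
    - [0, 0, 0.05]
    - [0, 0, 0.06]
    - [0, 0, 0.065]
    - [0, 0, 0]
    - [0, 0, 0]
    - [0, 0, 0]
  angular:
    - [0, 0, 0]
    - [0, 0, 0]
    - [0, 0, 0]
    - [0, 0, 0]
    - [0, 0, 0]
    - [0, 0, 0]
    - [0, 0, 0]
  hand: [0.85, 0.85, 0.85, 0.85, 1, 1, 1]

```text
clock: 36.98
position: [0.4666, -0.2253, 0.32]
ee_rot: [0.0, 0.989, -0.147, 0.0]
contact_force: [-0.7, 0.7, -0.9]
width: 0.0848
gripper_force: 0.0
```

```bash
python3 - <<'E'
from h import *
w,S=avg("w14",6); g=cv2.cvtColor(w,cv2.COLOR_BGR2GRAY)
f=lambda a,b2,z:tuple(np.round(proj("wrist",(.4672+a*.9563+b2*-.2924,-.2247-a*.2924-b2*.9563,z),S),1))
print("expected edges R,F,L,Rt",[f(*q,.064) for q in((.028,0),(-.028,0),(0,-.028),(0,.028))],"port",f(0,0,.078))
u,v=map(int,f(.01,0,.064)); u2,v2=map(int,f(0,-.012,.064))
print("row",v,u-44,[int(x) for x in g[v,u-44:u+45:2]]); print("col",u2,v2-50,[int(x) for x in g[v2-50:v2+56:2,u2]])
u3,v3=map(int,f(0,.012,.064)); print("col",u3,v3-50,[int(x) for x in g[v3-50:v3+56:2,u3]])
E
```

```text
TCP [ 0.4665 -0.2253  0.3189] std [0.0001 0.0001 0.0005] yaw -16.96 zaxis [-0.0017  0.001  -1.    ]
expected edges R,F,L,Rt [(np.float64(320.5), np.float64(169.1)), (np.float64(320.5), np.float64(232.6)), (np.float64(287.0), np.float64(202.0)), (np.float64(354.0), np.float64(202.0))] port (np.float64(320.4), np.float64(207.7))
row 190 276 [96, 95, 95, 96, 99, 98, 70, 84, 83, 83, 81, 81, 81, 83, 84, 81, 81, 91, 93, 93, 94, 97, 85, 81, 81, 81, 82, 81, 81, 79, 81, 81, 81, 80, 79, 78, 79, 79, 77, 72, 123, 133, 135, 133, 134]
col 306 152 [89, 86, 87, 62, 52, 54, 33, 33, 52, 82, 86, 82, 84, 84, 85, 81, 86, 85, 83, 81, 81, 83, 85, 84, 92, 93, 97, 97, 95, 93, 95, 94, 92, 95, 95, 94, 92, 93, 93, 94, 133, 123, 123, 118, 123, 122, 121, 122, 120, 122, 123, 117, 119]
col 334 152 [97, 84, 85, 63, 50, 52, 22, 38, 49, 82, 85, 82, 80, 85, 83, 83, 83, 83, 82, 79, 84, 82, 80, 90, 92, 92, 95, 91, 125, 135, 133, 134, 133, 134, 134, 134, 134, 133, 133, 133, 130, 121, 122, 122, 122, 121, 122, 124, 121, 117, 117, 122, 122]
```

Call:
carry_out:
  linear:
    - [0, 0.04, 0.04]
    - [0, 0.07, 0.04]
    - [0, 0.078, 0.04]
    - [0, 0.078, 0.04]
    - [0, 0.078, 0.04]
    - [0, 0.078, 0.02]
    - [0, 0.078, 0]
    - [0, 0.078, 0]
  angular:
    - [0, 0, 0.5]
    - [0, 0, 0.58]
    - [0, 0, 0.58]
    - [0, 0, 0.58]
    - [0, 0, 0.58]
    - [0, 0, 0.58]
    - [0, 0, 0.58]
    - [0, 0, 0.58]
  hand: [1, 1, 1, 1, 1, 1, 1, 1]

```text
clock: 37.95
position: [0.4667, 0.0594, 0.4275]
ee_rot: [0.0, 0.999, 0.035, 0.001]
contact_force: [0.4, 0.2, 1.0]
width: 0.0855
gripper_force: 0.0
```

Call:
carry_out:
  linear:
    - [0, 0.078, 0]
    - [0, 0.078, 0]
    - [0, 0.078, 0]
    - [0, 0.078, 0]
    - [0, 0.078, 0]
    - [0, 0.078, 0]
    - [0, 0.05, 0]
    - [0, 0, 0]
  angular:
    - [0, 0, 0.58]
    - [0, 0, 0.58]
    - [0, 0, 0.58]
    - [0, 0, 0.58]
    - [0, 0, 0.58]
    - [0, 0, 0.58]
    - [0, 0, 0]
    - [0, 0, 0]
  hand: [1, 1, 1, 1, 1, 1, 1, 1]

```text
clock: 38.62
position: [0.4667, 0.3212, 0.4256]
ee_rot: [-0.001, 0.985, 0.175, -0.0]
contact_force: [0.2, -0.1, 0.7]
width: 0.0856
gripper_force: 0.0
```

Call:
carry_out:
  linear:
    - [0, 0, 0]
    - [0, 0, 0]
    - [0, 0, 0]
    - [0, 0, 0]
  angular:
    - [0, 0, 0]
    - [0, 0, 0]
    - [0, 0, 0]
    - [0, 0, 0]
  hand: [1, 1, 1, 1]

```text
clock: 38.95
position: [0.4671, 0.3154, 0.4268]
ee_rot: [0.0, 0.985, 0.172, -0.0]
contact_force: [-0.6, -0.0, 0.2]
width: 0.0852
gripper_force: 0.0
```

```bash
python3 - <<'E'
from h import *
w,S=avg("w15",6); t,_=shot("top","t15"); sd,_=shot("side","s15")
print([tuple(np.round(proj("wrist",p,S))) for p in((.529,.378,.06),(.451,.398,.06),(.423,.288,.06))], manip.get_state()["qpos"].round(2))
a=w; b=np.hstack([cv2.resize(t[130:290,140:460],(400,200)),sd[150:350,140:540]])
cv2.imwrite("pics/v15.png",np.vstack([np.pad(w,((0,0),(80,80),(0,0))),b]))
E
```

```text
TCP [0.4671 0.3157 0.4269] std [0.     0.0002 0.0001] yaw 19.81 zaxis [ 2.e-04 -2.e-04 -1.e+00]
[(np.float64(288.0), np.float64(105.0)), (np.float64(252.0), np.float64(163.0)), (np.float64(330.0), np.float64(212.0))] [ 0.47  0.25  1.49 -0.    1.4   1.7 ]
```

View pics/v15.png

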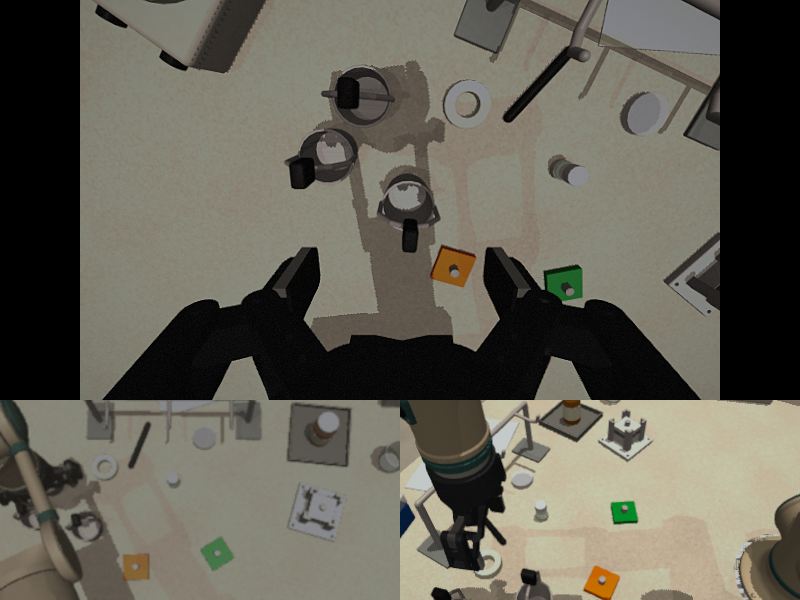

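All 14 views are used, so the rest is numeric. The last view shows the cell finished: the cover's edges match the expected ones to 1 px. The bottle stands in the tray, and the pail tabs are at wrist (268,93), (222,173) and (330,235). I'll measure the tabs by a dark mask.

```bash
cat >> h.py <<'E'
def tab(w,S,c,h=22,z=.158,th=38):
    g=cv2.GaussianBlur(cv2.cvtColor(w,cv2.COLOR_BGR2GRAY),(3,3),0); u,v=c; y0,x0=max(v-h,0),max(u-h,0)
    m=(g[y0:v+h,x0:u+h]<th).astype(np.uint8); m=cv2.morphologyEx(m,cv2.MORPH_OPEN,np.ones((5,5),np.uint8))
    cs,_=cv2.findContours(m,cv2.RETR_EXTERNAL,cv2.CHAIN_APPROX_NONE)
    for k in cs:
        if cv2.contourArea(k)<60: continue
        k=k.reshape(-1,2)+[x0,y0]; P=np.array([onz("wrist",a,b,z,S)[:2] for a,b in k]); (cx,cy),(p,q),an=cv2.minAreaRect((P*1e3).astype(np.float32))
        if p<q: an+=90
        print("tab px",k.mean(0).round(1),"world",round(cx,1),round(cy,1),"size",round(max(p,q),1),round(min(p,q),1),"long axis yaw",round((an+90)%180-90,1))
E
python3 - <<'E'
from h import *
w,S=rec("w15")
for c in((268,93),(222,173),(330,235)): tab(w,S,c); tab(w,S,c,30,.130)
o,C=cam("wrist",S); print("cam",C[:3,3], "px below cam",proj("wrist",(C[0,3],C[1,3],.158),S))
t=load("t2"); g=cv2.cvtColor(t,cv2.COLOR_BGR2GRAY)
print("cols u 205..350 row ranges; bar+hook profile")
for v in range(120,162,2): print(v,"".join(" .:-=+*#%@"[min(9,int(x)//16)] for x in g[v,205:350]))
E
```

```text
tab px [271.1  87.9] world 538.9 384.8 size 35.9 21.3 long axis yaw -3.3
tab px [272.4  86.9] world 540.0 389.3 size 43.1 25.2 long axis yaw -9.7
tab px [221.5 170.9] world 460.6 403.6 size 27.4 21.7 long axis yaw 19.3
tab px [221.5 170.9] world 451.4 410.8 size 30.6 24.3 long axis yaw 19.3
tab px [329.5 234.5] world 436.2 296.2 size 33.4 13.9 long axis yaw 19.8
tab px [329.5 234.5] world 424.0 290.8 size 37.3 15.5 long axis yaw 19.8
cam [0.53974399 0.34165086 0.39669261] px below cam (np.float64(321.184999056371), np.float64(106.65881827960553))
cols u 205..350 row ranges; bar+hook profile
120 %%%%%%%%%%%%%%%%%%%%%%%%%%%%%%%%%%%%%%%%%%%#%%%%%%%%%%%%#%%%%%%%%%%%%%%%%%%%%%%%%%%%%%%%%%%%%%%%%%%%%%%%%%%%%%%%%%%%%%%%%%%%%%%%%%%%%%%%%%%%%####
122 %%%%%%%%%%%%%%%%%%%%%%%%%%%%%%%%%%%%%%%%%%%%%%%%%%%%%%%%%%#%%%%%%%%%%%%%%%%%%%%%%%%%%%%%%%%%%%%%%%%%%%%%%%%%%%%%%%%%%%%%%%%%%%%%%%%%%%#%%####%%%%
124 %%%#######################################################################%%%%%%%%%%%%%%%%%%%%%%%%%%%%%%%%%%%%%%%%%%%%%%%%%%%%%%#%##*#%%%%%%%%%%%
126 %#*#############################################
[... 1947 characters left out ...]
%#%#+::::-*#%%%%##%%%%#**+*#%%%%%%%%###%%%%%%%%%%#%######%%%%%%%%%*++#%%%#*#*##+++++++++++++++++++*#
154 %%%%#*++++++++++++++++++==*#%%%%%%%%#####%##%%##*-::::*#%%###%##%%%%#+#%#%%%%%%%%####%%%%%###############%%%%%%*++#%%%%%##%#+++++*++++++++++++++#
156 %%%%#+++++++++++++++++++==*%%%%%%%%%%####%#####*=::::*%%%%%%%%%%%%%%*+#%%%%%%%%%%###%%%%%%##################%%%#++#%%%%%%%%#+++++++++*++++++++++#
158 %%%#*++++++++++++++++++=-=*%%%%%%%%#%###%%%%%%#+.::.+##%%%%%%#%%%%%%#+#%%%%%%%%%%###%%%%%###################%%%*++#%%%%%%%%#++++++++++++++++++++#
160 %%%#*+=++++++++++++++++=-=*%#%##%%%%%####%%%%#+::::=#%%#%#%%%%%%#%%%*+#%%%%%%#%%%%###%%%#####################%%*++#%%%%%%%%*++==++++++++++++++++#
```

Call:
carry_out:
  linear:
    - [-0.01, 0.038, 0]
    - [-0.008, 0.038, 0]
    - [0, 0, 0]
    - [0, 0, 0]
    - [0, 0, 0]
    - [0, 0, 0]
  angular:
    - [0, 0, 0]
    - [0, 0, 0]
    - [0, 0, 0]
    - [0, 0, 0]
    - [0, 0, 0]
    - [0, 0, 0]
  hand: [1, 1, 1, 1, 1, 1]

```text
clock: 39.85
position: [0.458, 0.3541, 0.4268]
ee_rot: [0.0, 0.985, 0.173, -0.0]
contact_force: [-0.5, -0.0, 0.8]
width: 0.0857
gripper_force: 0.0
```

```bash
python3 - <<'E'
from h import *
w,S=avg("wA",5); 
for th in(30,38,46): tab(w,S,(320,107),26,.158,th)
g=cv2.GaussianBlur(cv2.cvtColor(w,cv2.COLOR_BGR2GRAY),(3,3),0)
for v in range(60,156,2): print(v,"".join("@%#*+=-:. "[min(9,int(x)//16)] for x in g[v,266:376]))
E
```

```text
TCP [0.4581 0.3541 0.4268] std [0. 0. 0.] yaw 19.86 zaxis [ 1.e-04 -5.e-04 -1.e+00]
tab px [314.3  98.5] world 534.5 387.5 size 22.1 12.8 long axis yaw 19.0
tab px [314.3  98.2] world 534.9 387.2 size 22.8 13.6 long axis yaw 19.0
tab px [297.8  86.6] world 538.8 402.9 size 12.6 5.4 long axis yaw -17.5
tab px [314.4  98.2] world 534.9 387.2 size 22.8 13.6 long axis yaw 19.0
tab px [336.7  88.8] world 547.7 373.0 size 16.3 5.9 long axis yaw 52.8
tab px [298.1  86.5] world 539.1 402.8 size 13.1 6.4 long axis yaw -18.5
60 ..........................................................:--========:..................::....................
62 ...................................................::::..:-===========-:......................................
64 ..............................................:-----====--=============-......................................
66 .....................................::--===-===========--=============-::....::..............................
68 ...........................::----==--====================---==============-:..................................
70 ......
[... 4220 characters left out ...]
..........
144 #*++++===+=+++==+++==--=+++++++++++##*++=+++++==++++++=++++===--::::-::=++=====+++==:...:................:::::
146 *+++++++++++++++++=:...-=+++++++++++##*++++++++++++++++++=--::........:=++========+=-:...........::..........:
148 ++++++++++++++++++-......:-++++++++++*#*+==+++++++++++===-:............:-=======+++=-:........................
150 -+++++++++++++-:::..........::-=+++*+***+++++++++++=-:::..........:....:=++==========:.................:::::..
152 :=++++++===+++=:.................::--+**+--=------::...................:-=+==========:...................:::::
154 .:=+++++++++++=:....................:=**=:.............................:-+++==++===+==:..................::::.
```

Call:
carry_out:
  linear:
    - [-0.075, 0.02, 0]
    - [-0.075, 0.02, 0]
    - [0, 0, 0]
    - [0, 0, 0]
    - [0, 0, 0]
    - [0, 0, 0]
  angular:
    - [0, 0, 0]
    - [0, 0, 0]
    - [0, 0, 0]
    - [0, 0, 0]
    - [0, 0, 0]
    - [0, 0, 0]
  hand: [1, 1, 1, 1, 1, 1]

```text
clock: 40.6
position: [0.3838, 0.3745, 0.4269]
ee_rot: [0.0, 0.985, 0.172, 0.001]
contact_force: [-0.5, 0.1, 0.2]
width: 0.0857
gripper_force: 0.0
```

```bash
python3 - <<'E'
from h import *
w,S=avg("wB",5); 
for th in(30,38,46): tab(w,S,(320,107),26,.158,th)
g=cv2.GaussianBlur(cv2.cvtColor(w,cv2.COLOR_BGR2GRAY),(3,3),0)
for v in range(60,156,2): print(v,"".join("@%#*+=-:. "[min(9,int(x)//16)] for x in g[v,266:376]))
E
```

```text
TCP [0.3839 0.3745 0.4267] std [0.0001 0.     0.0001] yaw 19.84 zaxis [ 5.e-04 -2.e-04 -1.e+00]
tab px [312.5 105.5] world 454.9 407.4 size 22.3 12.2 long axis yaw 19.8
tab px [312.4 105.1] world 454.9 407.3 size 22.3 13.7 long axis yaw 19.8
tab px [309.6  85.3] world 468.8 414.7 size 29.4 9.6 long axis yaw -50.7
tab px [312.5 105. ] world 455.2 407.5 size 23.0 13.7 long axis yaw 19.8
tab px [317.3  88. ] world 467.4 407.6 size 37.1 14.5 long axis yaw -74.1
60 ::................................................::::-=========+##*+=::..............................::=*####
62 .................:::.......................::----===---==========+##*+==:............................-=+*#####
64 .............:.......:.............:::--::-==========::-==========+#%#*+==-:.....................::--=+*####+=
66 .........................::..:::::-==================-::===========+*%%#*++=-:.................:-===+*##*+-:::
68 ........................::::--=======================-::-===========+*#%%##*+===-::......::::--==++***+-::::::
70 ...................::--===============================---========
[... 4161 characters left out ...]
+++*#####%
144 :-==================-::-========================+++++++++++++==-:::-:::::::::=++++++++++=-:::=+++++++++#%%%%##
146 .:-===============-:...:--======================+++++++++++=-:...........:::-=+++++++++++=-::-=+++++=+#%%%%#*-
148 ..:===============:.......:-====================+++++++==-::::::::........:::-=+++++++++++=-::-==++=+*#%#%#*-:
150 ...:-==============:.........::--===============++==--:::::::.....:....:::::::-=++++++++++=-:.:=++++*#%%%%*=::
152 .....:-============-:.............:::------=---=-::::::::::::..:..::::::::::::-=+++===+++++=:..-=+++*#%%##*+-:
154 ......:-============::.............................::::..:::::::::...........::=++++++++++++=:.:-=++*#%%#*+=:.
```

Call:
carry_out:
  linear:
    - [-0.028, -0.073, 0]
    - [-0.028, -0.073, 0]
    - [0, -0.072, 0]
    - [0, 0, 0]
    - [0, 0, 0]
    - [0, 0, 0]
    - [0, 0, 0]
  angular:
    - [0, 0, 0]
    - [0, 0, 0]
    - [0, 0, 0]
    - [0, 0, 0]
    - [0, 0, 0]
    - [0, 0, 0]
    - [0, 0, 0]
  hand: [1, 1, 1, 1, 1, 1, 1]

```text
clock: 41.43
position: [0.3555, 0.2664, 0.4269]
ee_rot: [-0.0, 0.985, 0.173, 0.0]
contact_force: [-0.4, -0.2, 1.3]
width: 0.0857
gripper_force: 0.0
```

```bash
python3 - <<'E'
from h import *
w,S=avg("wC",5); 
for th in(30,38,46): tab(w,S,(320,107),26,.158,th)
g=cv2.GaussianBlur(cv2.cvtColor(w,cv2.COLOR_BGR2GRAY),(3,3),0)
for v in range(60,156,2): print(v,"".join("@%#*+=-:. "[min(9,int(x)//16)] for x in g[v,266:376]))
E
```

```text
TCP [0.3553 0.2665 0.4267] std [0.0001 0.0001 0.0001] yaw 19.94 zaxis [-0.e+00  2.e-04 -1.e+00]
tab px [321.1 103.7] world 429.9 293.6 size 22.2 12.9 long axis yaw 19.5
tab px [321.2 103.9] world 429.7 293.1 size 23.0 13.7 long axis yaw 19.5
tab px [337.2  89.2] world 444.7 285.2 size 22.4 7.4 long axis yaw 65.3
tab px [305.6  87.9] world 437.0 309.3 size 20.4 6.8 long axis yaw -28.9
tab px [298.5 111.5] world 418.0 308.7 size 11.1 4.7 long axis yaw 33.4
tab px [321.3 103.8] world 429.7 293.1 size 23.0 13.7 long axis yaw 19.5
tab px [322.1  88.6] world 439.4 296.9 size 39.5 16.0 long axis yaw -74.8
60 *-::::::::::::::::::::::::.....................:::..........::----===-:::......::::::::::.::::::::::::::::::::
62 +::::::::::::..:::::................:::.::.................:-==========-:....:::::::::::::::::::::::::::::::::
64 -::::::::::::::::::....:::....:...................:::::::::-============-::.::::::::::::::::..::::::::::::::::
66 :::::::::::::::......:::::..::.....:::::------============--=====++======-:.:::::::::::::::::::::::::::::::..:
68 :::::::::::..........:::::::-::---=
[... 4305 characters left out ...]
::::::::::
144 ===========--==-:::::::-=======================++++++++++++++==-:::-=++++++++++++=-:::::::::::::::::::::::::::
146 ===========-:..........::-======================+++++++++++=-::::::::-=++++++++++=-:::::::::::::::::::::::::::
148 ===========-:.............:-====================+++++++==-:::::::::::-==+++++++++=-:::::::::::::::::::::::::::
150 ============-:..::..........:::--==============+++==---::::::::::::::-=++++++++++=-:::::::::::::::::::::::::::
152 ============-:..:....:::..........::--------------:::::::::::::::::::-+++++++++++=-:.:::::::::::::::::::::::::
154 ============-:.................................::::::::::::::::::::::-=++++++++++=-:::::::::::::::::::::::::::
```

```bash
python3 - <<'E'
from h import *
for nm,u,v,z in(("barL",212,127,.171),("barM",275,127.8,.171),("barR",342,128.5,.171),("h2tip",223,152,.185),("h1tip",275,152.5,.185),("h0tip",324.5,153,.185),("h2root",224.7,134,.164),("h1root",275,134,.164),("h0root",324.8,134,.164)): print(nm,onz("top",u,v,z).round(4))
E
```

```text
barL [0.684  0.2681 0.171 ]
barM [0.6818 0.1039 0.171 ]
barR [ 0.6799 -0.0703  0.171 ]
h2tip [0.6119 0.2341 0.185 ]
h1tip [0.6105 0.1019 0.185 ]
h0tip [ 0.6092 -0.0237  0.185 ]
h2root [0.6673 0.2355 0.164 ]
h1root [0.6672 0.1042 0.164 ]
h0root [ 0.6673 -0.0258  0.164 ]
```

Call:
carry_out:
  linear:
    - [0.0565, -0.0464, 0]
    - [0.0565, -0.0464, 0]
    - [0.0565, -0.0464, 0]
    - [0.0565, -0.0464, 0]
    - [0.0565, -0.0464, 0]
    - [0.0565, -0.0464, 0]
    - [0.0565, -0.0464, 0]
    - [0, 0, 0]
  angular:
    - [0, 0, -0.62]
    - [0, 0, -0.62]
    - [0, 0, -0.62]
    - [0, 0, -0.62]
    - [0, 0, -0.62]
    - [0, 0, -0.62]
    - [0, 0, -0.62]
    - [0, 0, 0]
  hand: [1, 1, 1, 1, 1, 1, 1, 1]

```text
clock: 42.35
position: [0.5577, 0.0997, 0.4258]
ee_rot: [0.002, 1.0, -0.003, 0.002]
contact_force: [0.4, 0.7, 0.4]
width: 0.0852
gripper_force: 0.0
```

Call:
carry_out:
  linear:
    - [0, 0, 0]
    - [0, 0, 0]
    - [0, 0, 0]
    - [0, 0, 0]
    - [0, 0, 0]
  angular:
    - [0, 0, 0]
    - [0, 0, 0]
    - [0, 0, 0]
    - [0, 0, 0]
    - [0, 0, 0]
  hand: [1, 1, 1, 1, 1]

```text
clock: 42.77
position: [0.5518, 0.1042, 0.4271]
ee_rot: [-0.0, 1.0, 0.001, 0.0]
contact_force: [-0.2, -0.1, -0.4]
width: 0.0853
gripper_force: 0.0
```

```bash
python3 - <<'E'
from h import *
w,S=avg("wH",6); g=cv2.GaussianBlur(cv2.cvtColor(w,cv2.COLOR_BGR2GRAY),(3,3),0)
for y in(.2345,.104,-.0255):
    u,v=map(int,proj("wrist",(.629,y,.164),S)); print("hook exp",u,v,"tip",proj("wrist",(.610,y,.188),S),"bar",proj("wrist",(.682,y,.171),S))
    for r in range(v-74,v+40,3): print(r,u-24,"".join("@%#*+=-:. "[min(9,int(x)//16)] for x in g[r,u-24:u+25]))
E
```

```text
TCP [0.5521 0.1039 0.4271] std [0.0002 0.0002 0.0001] yaw 0.07 zaxis [ 4.e-04 -0.e+00 -1.e+00]
hook exp 155 107 tip (np.float64(142.11617141309804), np.float64(134.9517789977595)) bar (np.float64(138.65950278962293), np.float64(30.53286593922985))
33 131 +++++++=-::-==+++++++++++++++++++++++++++++++++++
36 131 ###*==---::::--=+**=::::-========================
39 131 %%#####+--:::--==**=:...:=========+**************
42 131 #####%#*=-::::--=+**=::.:-======+****************
45 131 ########+=-::::--=+*#####***++=+*****************
48 131 ########*+-::::--=+*################*************
51 131 =+**#####*=-:::---=+*#######################*****
54 131 .......:-----::::-==+############################
57 131 ..........::-:::---=+*###########################
60 131 ...........:--::::--=+*=:..:=++**################
63 131 ............:--::::-=+*+-...-==========+++**#####
66 131 ............::-::::--=+*=:..:-===================
69 131 .............:--::::-=+*+-...-===================
72 131 ..............:--::::-=+*+:..:-==================
75 131 ..............::-::::--=++=:.:-================
[... 5299 characters left out ...]
....
112 460 .................:+**+=------:...................
115 460 .................:+**+==-----:...................
118 460 .................:=**++++++++=:..................
121 460 .................:=*####*******+=-:..............
124 460 ..................:+########*******+=-:..........
127 460 .....................:=*########**+++===-:.......
130 460 ........................:-+#####*+=-:::---:......
133 460 ............................:=***+==-----:.......
136 460 ................................:-=---:..........
139 460 .................................................
142 460 .................................................
145 460 .................................................
```

Call:
carry_out:
  linear:
    - [-0.0349, 0.0541, 0]
    - [-0.0349, 0.0541, 0]
    - [-0.0349, 0.0541, 0]
    - [-0.0349, 0.0541, 0]
    - [-0.0349, 0.0541, 0]
    - [-0.0349, 0.0541, 0]
    - [-0.0352, 0.0542, -0.02]
    - [0, 0, -0.05]
  angular:
    - [0, 0, 0.477]
    - [0, 0, 0.477]
    - [0, 0, 0.477]
    - [0, 0, 0.477]
    - [0, 0, 0.477]
    - [0, 0, 0.477]
    - [0, 0, 0.477]
    - [0, 0, 0]
  hand: [1, 1, 1, 1, 1, 0.8, 0.8, 0.8]
  force: 50

```text
clock: 43.73
position: [0.4284, 0.2968, 0.3948]
ee_rot: [-0.003, 0.991, 0.136, 0.003]
contact_force: [0.9, 1.4, -0.3]
width: 0.0685
gripper_force: 0.0
```

Call:
carry_out:
  linear:
    - [0, 0, -0.05]
    - [0, 0, -0.025]
    - [0, 0, 0]
    - [0, 0, 0]
    - [0, 0, 0]
    - [0, 0, 0]
    - [0, 0, 0]
  angular:
    - [0, 0, 0]
    - [0, 0, 0]
    - [0, 0, 0]
    - [0, 0, 0]
    - [0, 0, 0]
    - [0, 0, 0]
    - [0, 0, 0]
  hand: [0.8, 0.8, 0.8, 0.8, 0.8, 0.8, 0.8]

```text
clock: 44.32
position: [0.4309, 0.2927, 0.3555]
ee_rot: [-0.0, 0.991, 0.133, 0.001]
contact_force: [0.5, 0.1, 0.2]
width: 0.0681
gripper_force: 0.0
```

Call:
carry_out:
  linear:
    - [0, 0, 0]
  angular:
    - [0, 0, 0]
  hand: [0.8]

```text
clock: 44.4
position: [0.4307, 0.2926, 0.3552]
ee_rot: [-0.0, 0.991, 0.133, 0.001]
contact_force: [0.6, -0.0, 0.2]
width: 0.0686
gripper_force: 0.0
```

Call:
carry_out:
  linear:
    - [-0.0018, 0.0014, -0.04]
    - [0, 0, -0.04]
    - [0, 0, -0.026]
    - [0, 0, 0]
    - [0, 0, 0]
  angular:
    - [0, 0, 0]
    - [0, 0, 0]
    - [0, 0, 0]
    - [0, 0, 0]
    - [0, 0, 0]
  hand: [0.8, 0.8, 0.8, 0.8, 0.8]

```text
clock: 44.82
position: [0.4295, 0.2933, 0.3013]
ee_rot: [0.0, 0.991, 0.133, -0.0]
contact_force: [-0.6, -0.7, 0.2]
width: 0.068
gripper_force: 0.0
```

Call:
carry_out:
  linear:
    - [0, 0, 0]
    - [0, 0, 0]
    - [0, 0, 0]
    - [0, 0, 0]
    - [0, 0, 0]
    - [0, 0, 0]
    - [0, 0, 0]
    - [0, 0, 0]
  angular:
    - [0, 0, 0]
    - [0, 0, 0]
    - [0, 0, 0]
    - [0, 0, 0]
    - [0, 0, 0]
    - [0, 0, 0]
    - [0, 0, 0]
    - [0, 0, 0]
  hand: [0.05, 0.05, 0.05, 0.05, 0.05, 0.05, 0.05, 0.05]
  force: 60

```text
clock: 45.48
position: [0.4299, 0.2936, 0.3021]
ee_rot: [-0.0, 0.991, 0.133, 0.001]
contact_force: [-0.0, -0.8, 5.8]
width: 0.0132
gripper_force: 59.5
```

Call:
carry_out:
  linear:
    - [0, 0, 0]
    - [0, 0, 0]
    - [0, 0, 0]
    - [0, 0, 0]
  angular:
    - [0, 0, 0]
    - [0, 0, 0]
    - [0, 0, 0]
    - [0, 0, 0]
  hand: [0.05, 0.05, 0.05, 0.05]

```text
clock: 45.82
position: [0.4299, 0.2936, 0.3021]
ee_rot: [-0.0, 0.991, 0.133, 0.001]
contact_force: [-0.7, 0.1, 4.9]
width: 0.0127
gripper_force: 59.5
```

Call:
carry_out:
  linear:
    - [0, 0, 0.01]
    - [0, 0, 0.03]
    - [0, 0, 0.04]
    - [0, 0, 0.04]
    - [0, 0, 0.03]
    - [0, 0, 0.01]
    - [0, 0, 0]
  angular:
    - [0, 0, 0]
    - [0, 0, 0]
    - [0, 0, 0]
    - [0, 0, 0]
    - [0, 0, 0]
    - [0, 0, 0]
    - [0, 0, 0]
  hand: [0.05, 0.05, 0.05, 0.05, 0.05, 0.05, 0.05]

```text
clock: 46.4
position: [0.4296, 0.2934, 0.3821]
ee_rot: [-0.0, 0.991, 0.133, 0.001]
contact_force: [0.1, 0.1, -1.7]
width: 0.0132
gripper_force: 58.7
```

Call:
carry_out:
  linear:
    - [0.0129, -0.029, 0]
    - [0.0257, -0.0579, 0]
    - [0.0257, -0.0579, 0]
    - [0.0257, -0.0579, 0]
    - [0.0257, -0.0579, 0]
    - [0.0257, -0.0579, 0]
  angular:
    - [0, 0, -0.31]
    - [0, 0, -0.31]
    - [0, 0, -0.31]
    - [0, 0, -0.31]
    - [0, 0, -0.31]
    - [0, 0, -0.31]
  hand: [0.05, 0.05, 0.05, 0.05, 0.05, 0.05]

```text
clock: 46.9
position: [0.5, 0.1327, 0.3795]
ee_rot: [0.0, 0.998, 0.059, -0.002]
contact_force: [0.6, 0.4, -1.0]
width: 0.0133
gripper_force: 58.9
```

Call:
carry_out:
  linear:
    - [0.0257, -0.0579, 0]
    - [0.0257, -0.0579, 0]
    - [0.0257, -0.0579, 0]
    - [0.0257, -0.0579, 0]
    - [0.0257, -0.0579, 0]
    - [0.0129, -0.029, 0]
    - [0, 0, 0]
    - [0, 0, 0]
  angular:
    - [0, 0, -0.31]
    - [0, 0, -0.31]
    - [0, 0, -0.31]
    - [0, 0, -0.31]
    - [0, 0, -0.31]
    - [0, 0, 0]
    - [0, 0, 0]
    - [0, 0, 0]
  hand: [0.05, 0.05, 0.05, 0.05, 0.05, 0.05, 0.05, 0.05]

```text
clock: 47.57
position: [0.5706, -0.0254, 0.3798]
ee_rot: [-0.001, 1.0, -0.003, -0.002]
contact_force: [-0.4, 0.2, -1.2]
width: 0.0131
gripper_force: 58.9
```

Call:
carry_out:
  linear:
    - [0, 0, 0]
    - [0, 0, 0]
    - [0, 0, 0]
    - [0, 0, 0]
  angular:
    - [0, 0, 0]
    - [0, 0, 0]
    - [0, 0, 0]
    - [0, 0, 0]
  hand: [0.05, 0.05, 0.05, 0.05]

```text
clock: 47.9
position: [0.5705, -0.0241, 0.3814]
ee_rot: [-0.0, 1.0, -0.002, -0.0]
contact_force: [1.0, -0.0, -1.2]
width: 0.013
gripper_force: 58.9
```

Call:
carry_out:
  linear:
    - [0.015, -0.002, 0]
    - [0.03, 0, 0]
    - [0.03, 0, 0]
    - [0.03, 0, 0]
    - [0.016, 0, 0]
    - [0, 0, 0]
    - [0, 0, 0]
  angular:
    - [0, 0, 0]
    - [0, 0, 0]
    - [0, 0, 0]
    - [0, 0, 0]
    - [0, 0, 0]
    - [0, 0, 0]
    - [0, 0, 0]
  hand: [0.05, 0.05, 0.05, 0.05, 0.05, 0.05, 0.05]

```text
clock: 48.48
position: [0.6314, -0.0259, 0.3809]
ee_rot: [-0.0, 1.0, -0.003, -0.001]
contact_force: [0.5, 0.9, -1.8]
width: 0.013
gripper_force: 58.9
```

Call:
carry_out:
  linear:
    - [0, 0, -0.02]
    - [0, 0, -0.02]
    - [0, 0, -0.02]
    - [0, 0, -0.006]
    - [0, 0, 0]
    - [0, 0, 0]
  angular:
    - [0, 0, 0]
    - [0, 0, 0]
    - [0, 0, 0]
    - [0, 0, 0]
    - [0, 0, 0]
    - [0, 0, 0]
  hand: [0.05, 0.05, 0.05, 0.05, 0.05, 0.05]

```text
clock: 48.98
position: [0.632, -0.0261, 0.348]
ee_rot: [-0.0, 1.0, -0.003, 0.001]
contact_force: [5.0, 1.1, -3.1]
width: 0.0127
gripper_force: 58.9
```

Call:
carry_out:
  linear:
    - [0, 0, -0.002]
    - [0, 0, -0.002]
    - [0, 0, 0]
    - [0, 0, 0]
  angular:
    - [0, 0, 0]
    - [0, 0, 0]
    - [0, 0, 0]
    - [0, 0, 0]
  hand: [0.05, 0.05, 0.05, 0.05]

```text
clock: 49.32
position: [0.632, -0.0261, 0.3476]
ee_rot: [0.0, 1.0, -0.003, 0.002]
contact_force: [5.3, 1.4, 5.4]
width: 0.0131
gripper_force: 59.9
```

Call:
carry_out:
  linear:
    - [0.003, 0, 0]
    - [0.003, 0, 0]
    - [0, 0, 0]
    - [0, 0, 0]
  angular:
    - [0, 0, 0]
    - [0, 0, 0]
    - [0, 0, 0]
    - [0, 0, 0]
  hand: [0.05, 0.05, 0.05, 0.05]

```text
clock: 49.65
position: [0.6338, -0.0259, 0.3468]
ee_rot: [-0.0, 1.0, -0.003, -0.001]
contact_force: [2.0, 1.5, 5.9]
width: 0.0129
gripper_force: 60.0
```

Force relieved and the handle is resting on the hook. I'll release, lift clear and check.

Call:
carry_out:
  linear:
    - [0, 0, 0]
    - [0, 0, 0]
    - [0, 0, 0]
    - [0, 0, 0]
    - [0, 0, 0]
    - [0, 0, 0]
  angular:
    - [0, 0, 0]
    - [0, 0, 0]
    - [0, 0, 0]
    - [0, 0, 0]
    - [0, 0, 0]
    - [0, 0, 0]
  hand: [0.2, 0.3, 0.4, 0.5, 0.5, 0.5]

```text
clock: 50.15
position: [0.6342, -0.0262, 0.3459]
ee_rot: [0.0, 1.0, -0.003, -0.001]
contact_force: [-0.1, -0.6, -0.0]
width: 0.043
gripper_force: 0.0
```

Call:
carry_out:
  linear:
    - [0, 0, 0.03]
    - [0, 0, 0.05]
    - [0, 0, 0.05]
    - [0, 0, 0.03]
    - [0, 0, 0]
    - [0, 0, 0]
  angular:
    - [0, 0, 0]
    - [0, 0, 0]
    - [0, 0, 0]
    - [0, 0, 0]
    - [0, 0, 0]
    - [0, 0, 0]
  hand: [0.5, 0.5, 0.5, 0.5, 0.5, 0.5]

```text
clock: 50.65
position: [0.6343, -0.0262, 0.4267]
ee_rot: [0.0, 1.0, -0.003, 0.001]
contact_force: [-0.3, 1.0, -0.4]
width: 0.0425
gripper_force: 0.0
```

Call:
carry_out:
  linear:
    - [-0.05, 0, 0]
    - [-0.05, 0, 0]
    - [-0.053, 0, 0]
    - [0, 0, 0]
    - [0, 0, 0]
    - [0, 0, 0]
    - [0, 0, 0]
  angular:
    - [0, 0, 0]
    - [0, 0, 0]
    - [0, 0, 0]
    - [0, 0, 0]
    - [0, 0, 0]
    - [0, 0, 0]
    - [0, 0, 0]
  hand: [0.5, 0.5, 0.5, 0.5, 0.5, 0.5, 0.5]

```text
clock: 51.23
position: [0.5587, -0.0262, 0.4254]
ee_rot: [-0.0, 1.0, -0.003, -0.0]
contact_force: [-0.0, -0.5, 0.6]
width: 0.0427
gripper_force: 0.0
```

```bash
python3 - <<'E'
from h import *
w,S=avg("wh0",5); u,v=map(int,proj("wrist",(.631,-.025,.201),S)); print(u,v)
tab(w,S,(u,v),34,.201,34); tab(w,S,(u,v),34,.201,26)
E
```

```text
TCP [ 0.5587 -0.0262  0.4256] std [0.0001 0.     0.0001] yaw -0.32 zaxis [-5.e-04  0.e+00 -1.e+00]
318 114
tab px [318.  107.1] world 635.0 -24.6 size 23.2 13.2 long axis yaw -0.3
tab px [316.8 110.2] world 633.8 -24.6 size 19.5 13.2 long axis yaw -0.4
```

Call:
carry_out:
  linear:
    - [-0.0044, 0.06, 0]
    - [-0.0044, 0.077, 0]
    - [-0.0044, 0.077, 0]
    - [-0.0044, 0.077, 0]
    - [-0.0044, 0.077, 0]
    - [-0.0044, 0.077, 0]
  angular:
    - [0, 0, 0.334]
    - [0, 0, 0.334]
    - [0, 0, 0.334]
    - [0, 0, 0.334]
    - [0, 0, 0.334]
    - [0, 0, 0.334]
  hand: [0.8, 0.8, 0.8, 0.8, 0.8, 0.8]

```text
clock: 51.98
position: [0.5446, 0.1982, 0.4263]
ee_rot: [0.0, 0.997, 0.078, 0.0]
contact_force: [0.7, -0.0, -0.0]
width: 0.0683
gripper_force: 0.0
```

Call:
carry_out:
  linear:
    - [-0.0044, 0.077, 0]
    - [-0.0044, 0.077, 0]
    - [-0.0044, 0.077, 0]
    - [-0.0044, 0.077, 0]
    - [-0.004, 0.074, 0]
    - [0, 0, -0.07]
    - [0, 0, -0.07]
    - [0, 0, 0]
  angular:
    - [0, 0, 0.334]
    - [0, 0, 0.334]
    - [0, 0, 0.334]
    - [0, 0, 0.334]
    - [0, 0, 0.334]
    - [0, 0, 0]
    - [0, 0, 0]
    - [0, 0, 0]
  hand: [0.8, 0.8, 0.8, 0.8, 0.8, 0.8, 0.8, 0.8]

```text
clock: 52.65
position: [0.5317, 0.3873, 0.3486]
ee_rot: [0.003, 0.989, 0.144, -0.007]
contact_force: [-1.3, -0.8, -1.9]
width: 0.0689
gripper_force: 0.0
```

Call:
carry_out:
  linear:
    - [0, 0, 0]
    - [0, 0, 0]
    - [0, 0, 0]
    - [0, 0, 0]
    - [0, 0, 0]
  angular:
    - [0, 0, 0]
    - [0, 0, 0]
    - [0, 0, 0]
    - [0, 0, 0]
    - [0, 0, 0]
  hand: [0.8, 0.8, 0.8, 0.8, 0.8]

```text
clock: 53.07
position: [0.5344, 0.3871, 0.3584]
ee_rot: [-0.001, 0.99, 0.143, 0.002]
contact_force: [-0.1, -0.5, -0.6]
width: 0.0683
gripper_force: 0.0
```

Call:
carry_out:
  linear:
    - [0, 0, -0.04]
    - [0, 0, -0.045]
    - [0, 0, -0.028]
    - [0, 0, 0]
    - [0, 0, 0]
  angular:
    - [0, 0, 0]
    - [0, 0, 0]
    - [0, 0, 0]
    - [0, 0, 0]
    - [0, 0, 0]
  hand: [0.8, 0.8, 0.8, 0.8, 0.8]

```text
clock: 53.48
position: [0.534, 0.3871, 0.3]
ee_rot: [0.0, 0.99, 0.143, -0.0]
contact_force: [0.1, 0.6, 1.0]
width: 0.0682
gripper_force: 0.0
```

Call:
carry_out:
  linear:
    - [0, 0, 0]
    - [0, 0, 0]
    - [0, 0, 0]
    - [0, 0, 0]
    - [0, 0, 0]
    - [0, 0, 0]
    - [0, 0, 0]
    - [0, 0, 0]
  angular:
    - [0, 0, 0]
    - [0, 0, 0]
    - [0, 0, 0]
    - [0, 0, 0]
    - [0, 0, 0]
    - [0, 0, 0]
    - [0, 0, 0]
    - [0, 0, 0]
  hand: [0.05, 0.05, 0.05, 0.05, 0.05, 0.05, 0.05, 0.05]
  force: 60

```text
clock: 54.15
position: [0.5343, 0.3875, 0.3008]
ee_rot: [-0.0, 0.99, 0.144, 0.001]
contact_force: [-0.2, -0.2, 6.0]
width: 0.0133
gripper_force: 59.3
```

Call:
carry_out:
  linear:
    - [0, 0, 0]
    - [0, 0, 0]
    - [0, 0, 0]
  angular:
    - [0, 0, 0]
    - [0, 0, 0]
    - [0, 0, 0]
  hand: [0.05, 0.05, 0.05]

```text
clock: 54.4
position: [0.5343, 0.3875, 0.3008]
ee_rot: [-0.0, 0.99, 0.144, 0.001]
contact_force: [1.0, 0.0, 5.1]
width: 0.0131
gripper_force: 59.3
```

Call:
carry_out:
  linear:
    - [0, 0, 0.01]
    - [0, 0, 0.03]
    - [0, 0, 0.04]
    - [0, 0, 0.04]
    - [0, 0, 0.03]
    - [0, 0, 0.01]
    - [0, 0, 0]
  angular:
    - [0, 0, 0]
    - [0, 0, 0]
    - [0, 0, 0]
    - [0, 0, 0]
    - [0, 0, 0]
    - [0, 0, 0]
    - [0, 0, 0]
  hand: [0.05, 0.05, 0.05, 0.05, 0.05, 0.05, 0.05]

```text
clock: 54.98
position: [0.5339, 0.3875, 0.3807]
ee_rot: [-0.0, 0.99, 0.144, 0.001]
contact_force: [-0.0, -0.8, -1.3]
width: 0.0132
gripper_force: 58.5
```

Call:
carry_out:
  linear:
    - [0.0041, -0.0314, 0]
    - [0.0082, -0.0628, 0]
    - [0.0082, -0.0628, 0]
    - [0.0082, -0.0628, 0]
    - [0.0082, -0.0628, 0]
  angular:
    - [0, 0, -0.408]
    - [0, 0, -0.408]
    - [0, 0, -0.408]
    - [0, 0, -0.408]
    - [0, 0, -0.408]
  hand: [0.05, 0.05, 0.05, 0.05, 0.05]

```text
clock: 55.4
position: [0.5517, 0.2439, 0.3777]
ee_rot: [0.001, 0.998, 0.061, -0.002]
contact_force: [0.4, 0.7, -1.2]
width: 0.0131
gripper_force: 58.5
```

Call:
carry_out:
  linear:
    - [0.0082, -0.0628, 0]
    - [0.0082, -0.0628, 0]
    - [0.0082, -0.0628, 0]
    - [0.0082, -0.0628, 0]
    - [0.0041, -0.0314, 0]
    - [0, 0, 0]
    - [0, 0, 0]
    - [0, 0, 0]
  angular:
    - [0, 0, -0.408]
    - [0, 0, -0.408]
    - [0, 0, -0.408]
    - [0, 0, -0.408]
    - [0, 0, 0]
    - [0, 0, 0]
    - [0, 0, 0]
    - [0, 0, 0]
  hand: [0.05, 0.05, 0.05, 0.05, 0.05, 0.05, 0.05, 0.05]

```text
clock: 56.07
position: [0.5703, 0.1048, 0.3787]
ee_rot: [-0.0, 1.0, -0.003, -0.001]
contact_force: [0.1, 0.7, -2.2]
width: 0.0128
gripper_force: 58.8
```

Call:
carry_out:
  linear:
    - [0, 0, 0]
    - [0, 0, 0]
    - [0, 0, 0]
  angular:
    - [0, 0, 0]
    - [0, 0, 0]
    - [0, 0, 0]
  hand: [0.05, 0.05, 0.05]

```text
clock: 56.32
position: [0.5706, 0.1057, 0.3796]
ee_rot: [-0.0, 1.0, -0.002, -0.0]
contact_force: [-0.4, 0.4, -1.1]
width: 0.0132
gripper_force: 58.8
```

Call:
carry_out:
  linear:
    - [0.015, -0.001, 0]
    - [0.03, 0, 0]
    - [0.032, 0, 0]
    - [0.032, 0, 0]
    - [0.018, 0, 0]
    - [0, 0, 0]
    - [0, 0, 0]
  angular:
    - [0, 0, 0]
    - [0, 0, 0]
    - [0, 0, 0]
    - [0, 0, 0]
    - [0, 0, 0]
    - [0, 0, 0]
    - [0, 0, 0]
  hand: [0.05, 0.05, 0.05, 0.05, 0.05, 0.05, 0.05]

```text
clock: 56.9
position: [0.6344, 0.1044, 0.3792]
ee_rot: [0.0, 1.0, -0.003, -0.001]
contact_force: [-0.9, -0.4, -2.2]
width: 0.0129
gripper_force: 58.7
```

Call:
carry_out:
  linear:
    - [0, 0, -0.02]
    - [0, 0, -0.02]
    - [0, 0, -0.02]
    - [0, 0, -0.006]
    - [0, 0, 0]
    - [0, 0, 0]
  angular:
    - [0, 0, 0]
    - [0, 0, 0]
    - [0, 0, 0]
    - [0, 0, 0]
    - [0, 0, 0]
    - [0, 0, 0]
  hand: [0.05, 0.05, 0.05, 0.05, 0.05, 0.05]

```text
clock: 57.4
position: [0.6339, 0.1043, 0.3463]
ee_rot: [0.0, 1.0, -0.003, -0.001]
contact_force: [-0.1, 0.1, -1.6]
width: 0.0132
gripper_force: 58.8
```

Call:
carry_out:
  linear:
    - [0, 0, -0.002]
    - [0, 0, -0.001]
    - [0, 0, 0]
    - [0, 0, 0]
  angular:
    - [0, 0, 0]
    - [0, 0, 0]
    - [0, 0, 0]
    - [0, 0, 0]
  hand: [0.05, 0.05, 0.05, 0.05]

```text
clock: 57.73
position: [0.6343, 0.1043, 0.3456]
ee_rot: [-0.0, 1.0, -0.003, 0.0]
contact_force: [0.6, 0.7, 0.2]
width: 0.0131
gripper_force: 59.0
```

Call:
carry_out:
  linear:
    - [0, 0, -0.001]
    - [0, 0, 0]
    - [0, 0, 0]
    - [0, 0, 0]
    - [0, 0, 0]
    - [0, 0, 0]
  angular:
    - [0, 0, 0]
    - [0, 0, 0]
    - [0, 0, 0]
    - [0, 0, 0]
    - [0, 0, 0]
    - [0, 0, 0]
  hand: [0.05, 0.2, 0.3, 0.4, 0.5, 0.5]

```text
clock: 58.23
position: [0.6343, 0.1042, 0.3446]
ee_rot: [0.0, 1.0, -0.003, -0.0]
contact_force: [-0.2, 0.2, 0.2]
width: 0.0425
gripper_force: 0.0
```

Call:
carry_out:
  linear:
    - [0, 0, 0.03]
    - [0, 0, 0.05]
    - [0, 0, 0.05]
    - [0, 0, 0.03]
    - [0, 0, 0]
    - [0, 0, 0]
  angular:
    - [0, 0, 0]
    - [0, 0, 0]
    - [0, 0, 0]
    - [0, 0, 0]
    - [0, 0, 0]
    - [0, 0, 0]
  hand: [0.5, 0.5, 0.5, 0.5, 0.5, 0.5]

```text
clock: 58.73
position: [0.6343, 0.1043, 0.4253]
ee_rot: [0.0, 1.0, -0.003, 0.001]
contact_force: [-1.2, 0.0, -0.9]
width: 0.043
gripper_force: 0.0
```

Call:
carry_out:
  linear:
    - [-0.0358, 0.0606, 0]
    - [-0.0358, 0.0606, 0]
    - [-0.0358, 0.0606, 0]
    - [-0.0358, 0.0606, 0]
    - [-0.0358, 0.0606, 0]
    - [-0.0358, 0.0606, 0]
  angular:
    - [0, 0, 0.404]
    - [0, 0, 0.404]
    - [0, 0, 0.404]
    - [0, 0, 0.404]
    - [0, 0, 0.404]
    - [0, 0, 0.404]
  hand: [0.8, 0.8, 0.8, 0.8, 0.8, 0.8]

```text
clock: 59.23
position: [0.5255, 0.2871, 0.4225]
ee_rot: [0.001, 0.996, 0.095, -0.002]
contact_force: [1.1, -0.1, 0.1]
width: 0.0684
gripper_force: 0.0
```

Call:
carry_out:
  linear:
    - [-0.0358, 0.0606, 0]
    - [-0.0358, 0.0606, 0]
    - [-0.0358, 0.0606, 0]
    - [-0.0362, 0.0606, 0]
    - [0, 0, -0.06]
    - [0, 0, -0.06]
    - [0, 0, 0]
    - [0, 0, 0]
  angular:
    - [0, 0, 0.404]
    - [0, 0, 0.404]
    - [0, 0, 0.404]
    - [0, 0, 0.404]
    - [0, 0, 0]
    - [0, 0, 0]
    - [0, 0, 0]
    - [0, 0, 0]
  hand: [0.8, 0.8, 0.8, 0.8, 0.8, 0.8, 0.8, 0.8]

```text
clock: 59.9
position: [0.4543, 0.4068, 0.3618]
ee_rot: [0.002, 0.987, 0.158, -0.003]
contact_force: [0.7, -0.2, 0.0]
width: 0.0683
gripper_force: 0.0
```

Call:
carry_out:
  linear:
    - [0, 0, 0]
    - [0, 0, 0]
    - [0, 0, 0]
    - [0, 0, 0]
  angular:
    - [0, 0, 0]
    - [0, 0, 0]
    - [0, 0, 0]
    - [0, 0, 0]
  hand: [0.8, 0.8, 0.8, 0.8]

```text
clock: 60.23
position: [0.4556, 0.4071, 0.3662]
ee_rot: [-0.001, 0.987, 0.158, 0.001]
contact_force: [0.7, -0.3, 0.4]
width: 0.0682
gripper_force: 0.0
```

Call:
carry_out:
  linear:
    - [-0.001, 0, -0.04]
    - [0, 0, -0.05]
    - [0, 0, -0.039]
    - [0, 0, 0]
    - [0, 0, 0]
  angular:
    - [0, 0, 0]
    - [0, 0, 0]
    - [0, 0, 0]
    - [0, 0, 0]
    - [0, 0, 0]
  hand: [0.8, 0.8, 0.8, 0.8, 0.8]

```text
clock: 60.65
position: [0.4547, 0.407, 0.3002]
ee_rot: [0.0, 0.987, 0.158, -0.001]
contact_force: [-0.5, 0.8, 0.7]
width: 0.0682
gripper_force: 0.0
```

Call:
carry_out:
  linear:
    - [0, 0, 0]
    - [0, 0, 0]
    - [0, 0, 0]
    - [0, 0, 0]
    - [0, 0, 0]
    - [0, 0, 0]
    - [0, 0, 0]
    - [0, 0, 0]
  angular:
    - [0, 0, 0]
    - [0, 0, 0]
    - [0, 0, 0]
    - [0, 0, 0]
    - [0, 0, 0]
    - [0, 0, 0]
    - [0, 0, 0]
    - [0, 0, 0]
  hand: [0.05, 0.05, 0.05, 0.05, 0.05, 0.05, 0.05, 0.05]
  force: 60

```text
clock: 61.32
position: [0.4549, 0.4076, 0.3014]
ee_rot: [-0.0, 0.987, 0.158, 0.001]
contact_force: [0.1, 0.0, 7.0]
width: 0.0131
gripper_force: 59.5
```

Call:
carry_out:
  linear:
    - [0, 0, 0]
    - [0, 0, 0]
    - [0, 0, 0]
  angular:
    - [0, 0, 0]
    - [0, 0, 0]
    - [0, 0, 0]
  hand: [0.05, 0.05, 0.05]

```text
clock: 61.57
position: [0.4549, 0.4075, 0.3015]
ee_rot: [-0.001, 0.987, 0.158, 0.001]
contact_force: [-0.8, -0.6, 6.2]
width: 0.0131
gripper_force: 59.5
```

Call:
carry_out:
  linear:
    - [0, 0, 0.01]
    - [0, 0, 0.03]
    - [0, 0, 0.04]
    - [0, 0, 0.04]
    - [0, 0, 0.03]
    - [0, 0, 0.01]
    - [0, 0, 0]
  angular:
    - [0, 0, 0]
    - [0, 0, 0]
    - [0, 0, 0]
    - [0, 0, 0]
    - [0, 0, 0]
    - [0, 0, 0]
    - [0, 0, 0]
  hand: [0.05, 0.05, 0.05, 0.05, 0.05, 0.05, 0.05]

```text
clock: 62.15
position: [0.4547, 0.4073, 0.3813]
ee_rot: [-0.0, 0.987, 0.158, 0.001]
contact_force: [0.1, 0.0, -1.7]
width: 0.0131
gripper_force: 58.6
```

Call:
carry_out:
  linear:
    - [0.0166, -0.0247, 0]
    - [0.0331, -0.0494, 0]
    - [0.0331, -0.0494, 0]
    - [0.0331, -0.0494, 0]
    - [0.0331, -0.0494, 0]
    - [0.0331, -0.0494, 0]
    - [0.0331, -0.0494, 0]
    - [0.0166, -0.0247, 0]
  angular:
    - [0, 0, -0.505]
    - [0, 0, -0.505]
    - [0, 0, -0.505]
    - [0, 0, -0.505]
    - [0, 0, -0.505]
    - [0, 0, -0.505]
    - [0, 0, -0.505]
    - [0, 0, -0.505]
  hand: [0.05, 0.05, 0.05, 0.05, 0.05, 0.05, 0.05, 0.05]

```text
clock: 62.82
position: [0.5721, 0.2306, 0.3783]
ee_rot: [0.002, 1.0, -0.006, -0.001]
contact_force: [0.3, -0.1, -1.4]
width: 0.013
gripper_force: 58.7
```

Call:
carry_out:
  linear:
    - [0, 0, 0]
    - [0, 0, 0]
    - [0, 0, 0]
    - [0, 0, 0]
    - [0, 0, 0]
    - [0, 0, 0]
  angular:
    - [0, 0, 0]
    - [0, 0, 0]
    - [0, 0, 0]
    - [0, 0, 0]
    - [0, 0, 0]
    - [0, 0, 0]
  hand: [0.05, 0.05, 0.05, 0.05, 0.05, 0.05]

```text
clock: 63.32
position: [0.5699, 0.2353, 0.3803]
ee_rot: [-0.0, 1.0, -0.002, -0.0]
contact_force: [-0.3, -0.6, -1.8]
width: 0.0128
gripper_force: 58.7
```

Call:
carry_out:
  linear:
    - [0.015, -0.002, 0]
    - [0.03, 0, 0]
    - [0.034, 0, 0]
    - [0.033, 0, 0]
    - [0.018, 0, 0]
    - [0, 0, 0]
    - [0, 0, 0]
  angular:
    - [0, 0, 0]
    - [0, 0, 0]
    - [0, 0, 0]
    - [0, 0, 0]
    - [0, 0, 0]
    - [0, 0, 0]
    - [0, 0, 0]
  hand: [0.05, 0.05, 0.05, 0.05, 0.05, 0.05, 0.05]

```text
clock: 63.9
position: [0.6355, 0.2334, 0.3798]
ee_rot: [0.0, 1.0, -0.003, -0.001]
contact_force: [-0.6, -0.1, -1.8]
width: 0.0131
gripper_force: 58.7
```

Call:
carry_out:
  linear:
    - [0, 0, -0.02]
    - [0, 0, -0.02]
    - [0, 0, -0.02]
    - [0, 0, -0.006]
    - [0, 0, 0]
    - [0, 0, 0]
  angular:
    - [0, 0, 0]
    - [0, 0, 0]
    - [0, 0, 0]
    - [0, 0, 0]
    - [0, 0, 0]
    - [0, 0, 0]
  hand: [0.05, 0.05, 0.05, 0.05, 0.05, 0.05]

```text
clock: 64.4
position: [0.6351, 0.2336, 0.3468]
ee_rot: [-0.0, 1.0, -0.003, -0.0]
contact_force: [0.3, 1.2, -1.4]
width: 0.0132
gripper_force: 58.8
```

Call:
carry_out:
  linear:
    - [0, 0, -0.002]
    - [0, 0, -0.001]
    - [0, 0, 0]
    - [0, 0, 0]
  angular:
    - [0, 0, 0]
    - [0, 0, 0]
    - [0, 0, 0]
    - [0, 0, 0]
  hand: [0.05, 0.05, 0.05, 0.05]

```text
clock: 64.73
position: [0.6355, 0.2336, 0.3463]
ee_rot: [-0.0, 1.0, -0.003, 0.0]
contact_force: [-0.7, 2.9, 2.4]
width: 0.0128
gripper_force: 59.3
```

Supported. I'll release, rise, back off and check all three tabs and the nest.

Call:
carry_out:
  linear:
    - [0, 0, 0]
    - [0, 0, 0]
    - [0, 0, 0]
    - [0, 0, 0]
    - [0, 0, 0]
    - [0, 0, 0]
  angular:
    - [0, 0, 0]
    - [0, 0, 0]
    - [0, 0, 0]
    - [0, 0, 0]
    - [0, 0, 0]
    - [0, 0, 0]
  hand: [0.15, 0.25, 0.35, 0.5, 0.5, 0.5]

```text
clock: 65.23
position: [0.6355, 0.2331, 0.3454]
ee_rot: [0.0, 1.0, -0.003, -0.0]
contact_force: [0.1, -0.2, -0.5]
width: 0.0426
gripper_force: 0.0
```

Call:
carry_out:
  linear:
    - [0, 0, 0.03]
    - [0, 0, 0.05]
    - [0, 0, 0.05]
    - [0, 0, 0.03]
    - [0, 0, 0]
    - [0, 0, 0]
  angular:
    - [0, 0, 0]
    - [0, 0, 0]
    - [0, 0, 0]
    - [0, 0, 0]
    - [0, 0, 0]
    - [0, 0, 0]
  hand: [0.5, 0.5, 0.5, 0.5, 0.5, 0.5]

```text
clock: 65.73
position: [0.6355, 0.2333, 0.4263]
ee_rot: [-0.0, 1.0, -0.003, 0.001]
contact_force: [-0.1, 0.2, -0.4]
width: 0.0429
gripper_force: 0.0
```

Call:
carry_out:
  linear:
    - [-0.04, -0.06, 0]
    - [-0.04, -0.07, 0]
    - [-0.04, -0.07, 0]
    - [-0.034, -0.06, 0]
    - [0, 0, 0]
    - [0, 0, 0]
    - [0, 0, 0]
    - [0, 0, 0]
  angular:
    - [0, 0, 0]
    - [0, 0, 0]
    - [0, 0, 0]
    - [0, 0, 0]
    - [0, 0, 0]
    - [0, 0, 0]
    - [0, 0, 0]
    - [0, 0, 0]
  hand: [0.5, 0.5, 0.5, 0.5, 0.5, 0.5, 0.5, 0.5]

```text
clock: 66.4
position: [0.559, 0.104, 0.4249]
ee_rot: [-0.0, 1.0, -0.002, -0.001]
contact_force: [0.2, -0.5, -0.1]
width: 0.0426
gripper_force: 0.0
```

```bash
python3 - <<'E'
from h import *
w,S=avg("wend",5)
for y in(.234,.1045,-.025):
    u,v=map(int,proj("wrist",(.634,y,.201),S)); print("hook",y,u,v); tab(w,S,(u,v),30,.201,30)
sd,_=shot("side","send"); tp,_=shot("top","tend")
hs=cv2.cvtColor(tp,cv2.COLOR_BGR2HSV); g=cv2.cvtColor(tp,cv2.COLOR_BGR2GRAY).astype(int); g0=cv2.cvtColor(load("t2"),cv2.COLOR_BGR2GRAY).astype(int)
for nm,p in dict(nestport=(.4672,-.2247,.078),dish=None,bottlecap=(.647,-.2375,.119)).items():
    if p: print(nm,[round(x) for x in proj("top",p)])
for nm,(x0,y0,x1,y1) in dict(dish=(290,150,316,172),tape=(212,172,238,196),vial=(270,186,288,204),marker=(240,144,264,188),beaker=(436,158,474,192),tray=(366,128,424,186),nest=(366,190,422,246)).items():
    print(nm,"mean |diff| vs t2",np.abs(g[y0:y1,x0:x1]-g0[y0:y1,x0:x1]).mean().round(1),(np.abs(g[y0:y1,x0:x1]-g0[y0:y1,x0:x1])>40).mean().round(3))
print(manip.get_state()["clock"])
E
```

```text
TCP [0.559  0.1042 0.4251] std [0.     0.0001 0.0001] yaw -0.25 zaxis [-8.e-04  2.e-04 -1.e+00]
hook 0.234 124 111
tab px [133.1 106. ] world 636.6 227.5 size 27.4 22.5 long axis yaw 84.0
hook 0.1045 320 109
tab px [318.6 105.6] world 636.5 105.3 size 23.1 13.1 long axis yaw -0.2
hook -0.025 516 109
tab px [512.7 104.6] world 638.2 -18.4 size 33.2 31.6 long axis yaw -6.2
nestport [398, 215]
bottlecap [403, 147]
dish mean |diff| vs t2 24.3 0.267
tape mean |diff| vs t2 27.1 0.282
vial mean |diff| vs t2 23.8 0.176
marker mean |diff| vs t2 47.2 0.523
beaker mean |diff| vs t2 1.7 0.0
tray mean |diff| vs t2 1.6 0.0
nest mean |diff| vs t2 4.5 0.029
66.75
```

Call:
carry_out:
  linear:
    - [-0.0185, -0.0659, 0]
    - [-0.0185, -0.0659, 0]
    - [-0.0185, -0.0659, 0]
    - [-0.0185, -0.0659, -0.02]
    - [-0.0185, -0.0659, -0.03]
  angular:
    - [0, 0, -0.364]
    - [0, 0, -0.364]
    - [0, 0, -0.364]
    - [0, 0, -0.364]
    - [0, 0, -0.364]
  hand: [1, 1, 1, 1, 1]

```text
clock: 67.17
position: [0.5122, -0.0626, 0.4021]
ee_rot: [0.0, 0.997, -0.076, 0.002]
contact_force: [0.7, 0.1, 0.3]
width: 0.0854
gripper_force: 0.0
```

Call:
carry_out:
  linear:
    - [-0.0185, -0.0659, -0.03]
    - [-0.0185, -0.0659, -0.03]
    - [-0.0185, -0.0659, -0.03]
    - [-0.0185, -0.0659, -0.03]
    - [-0.0185, -0.0659, -0.042]
    - [0, 0, 0]
    - [0, 0, 0]
    - [0, 0, 0]
  angular:
    - [0, 0, -0.364]
    - [0, 0, -0.364]
    - [0, 0, -0.364]
    - [0, 0, -0.364]
    - [0, 0, -0.364]
    - [0, 0, 0]
    - [0, 0, 0]
    - [0, 0, 0]
  hand: [1, 1, 1, 1, 1, 1, 1, 1]

```text
clock: 67.83
position: [0.4662, -0.226, 0.32]
ee_rot: [-0.0, 0.989, -0.148, 0.0]
contact_force: [0.1, 0.0, 0.4]
width: 0.0854
gripper_force: 0.0
```

Call:
carry_out:
  linear:
    - [0, 0, 0]
    - [0, 0, 0]
    - [0, 0, 0]
  angular:
    - [0, 0, 0]
    - [0, 0, 0]
    - [0, 0, 0]
  hand: [1, 1, 1]

```text
clock: 68.08
position: [0.4665, -0.2251, 0.3205]
ee_rot: [0.0, 0.989, -0.147, 0.001]
contact_force: [-0.9, -1.0, -0.3]
width: 0.0855
gripper_force: 0.0
```

```bash
python3 - <<'E'
from h import *
w,S=avg("wn2",5); g=cv2.cvtColor(w,cv2.COLOR_BGR2GRAY).astype(np.float32); g0=cv2.cvtColor(load("w14"),cv2.COLOR_BGR2GRAY).astype(np.float32)
a=g0[160:245,275:367]; r=cv2.matchTemplate(g[140:265,255:387],a,cv2.TM_CCOEFF_NORMED); print("match of nest crop",cv2.minMaxLoc(r))
a=g0[165:230,290:350]; r=cv2.matchTemplate(g[145:250,270:370],a,cv2.TM_CCOEFF_NORMED); print("match of cover crop",cv2.minMaxLoc(r))
t=load("t2"); s=cv2.cvtColor(load("tend"),cv2.COLOR_BGR2GRAY); 
tp,_=shot("top","tend2"); g=cv2.cvtColor(tp,cv2.COLOR_BGR2GRAY).astype(int); g0=cv2.cvtColor(t,cv2.COLOR_BGR2GRAY).astype(int)
for nm,(x0,y0,x1,y1) in dict(dish=(290,150,316,172),tape=(212,172,238,196),vial=(270,186,288,204),marker=(240,144,264,188),beaker=(436,158,474,192),green=(298,238,330,266)).items(): 
    r=cv2.matchTemplate(tp[y0-8:y1+8,x0-8:x1+8],load("top0")[y0:y1,x0:x1],cv2.TM_CCOEFF_NORMED); print(nm,cv2.minMaxLoc(r)[1:2],cv2.minMaxLoc(r)[3])
E
```

```text
TCP [ 0.4663 -0.2253  0.3203] std [0.0001 0.0002 0.0002] yaw -16.91 zaxis [ 9.e-04 -6.e-04 -1.e+00]
match of nest crop (-0.21588918566703796, 0.8950395584106445, (0, 1), (19, 20))
match of cover crop (-0.17531950771808624, 0.9408746957778931, (39, 35), (16, 21))
dish (0.14854277670383453,) (8, 8)
tape (0.9960745573043823,) (8, 8)
vial (0.9963566660881042,) (8, 8)
marker (0.9010434150695801,) (8, 8)
beaker (0.02737225964665413,) (8, 0)
green (0.826937198638916,) (8, 8)
```

```bash
python3 - <<'E'
from h import *
for n in("w14","wn2"):
    w,S=rec(n); g=cv2.cvtColor(w,cv2.COLOR_BGR2GRAY)
    f=lambda a,b2,z:tuple(np.round(proj("wrist",(.4672+a*.9563+b2*-.2924,-.2247-a*.2924-b2*.9563,z),S),1))
    print(n,[f(*q,.064) for q in((.028,0),(-.028,0),(0,-.028),(0,.028))])
    for v in(190,200,215): print("row",v,"L",[int(x) for x in g[v,280:296]],"R",[int(x) for x in g[v,346:362]])
    for u in(304,336): print("col",u,"T",[int(x) for x in g[160:178,u]],"B",[int(x) for x in g[224:240,u]])
E
```

```text
w14 [(np.float64(320.5), np.float64(169.1)), (np.float64(320.5), np.float64(232.6)), (np.float64(287.0), np.float64(202.0)), (np.float64(354.0), np.float64(202.0))]
row 190 L [95, 96, 96, 96, 99, 96, 98, 92, 70, 79, 84, 82, 83, 82, 83, 83] R [78, 80, 79, 79, 79, 74, 77, 72, 72, 86, 123, 138, 133, 132, 135, 134]
row 200 L [98, 96, 94, 98, 97, 98, 99, 97, 85, 79, 85, 85, 84, 83, 87, 86] R [82, 82, 83, 90, 87, 83, 84, 81, 73, 102, 141, 136, 134, 134, 133, 134]
row 215 L [96, 93, 59, 36, 39, 37, 39, 34, 35, 57, 85, 83, 81, 83, 80, 81] R [134, 134, 134, 135, 132, 134, 135, 137, 111, 19, 37, 35, 35, 80, 130, 137]
col 304 T [50, 52, 50, 53, 37, 16, 37, 48, 50, 67, 80, 87, 84, 85, 83, 83, 82, 81] B [92, 93, 94, 92, 92, 90, 91, 111, 129, 134, 123, 116, 120, 118, 117, 118]
col 336 T [52, 51, 52, 39, 21, 27, 37, 47, 49, 68, 81, 83, 85, 81, 81, 81, 83, 83] B [134, 134, 133, 134, 133, 134, 134, 133, 130, 134, 120, 116, 120, 124, 123, 121]
wn2 [(np.float64(320.2), np.float64(169.5)), (np.float64(320.1), np.float64(232.6)), (np.float64(286.9), np.float64(202.1)), (np.float64(353.4), np.float64(202.2))]
row 190 L [95, 93, 98, 94, 81, 80, 86, 82, 81, 79, 81, 81, 83, 83, 82, 84] R [76, 78, 79, 77, 73, 98, 136, 134, 135, 135, 132, 134, 134, 133, 134, 132]
row 200 L [95, 97, 98, 98, 91, 79, 82, 86, 87, 85, 84, 85, 85, 85, 86, 84] R [80, 82, 82, 88, 80, 109, 138, 135, 133, 133, 133, 134, 133, 135, 133, 133]
row 215 L [96, 91, 48, 34, 36, 54, 79, 82, 83, 82, 82, 83, 84, 84, 82, 80] R [133, 136, 137, 135, 107, 16, 30, 40, 39, 39, 39, 31, 61, 118, 140, 135]
col 304 T [47, 49, 49, 52, 53, 41, 17, 37, 50, 47, 68, 81, 84, 86, 84, 85, 82, 83] B [92, 90, 91, 94, 93, 91, 87, 112, 127, 130, 124, 119, 120, 118, 116, 116]
col 336 T [48, 49, 51, 54, 44, 21, 19, 41, 47, 49, 69, 84, 85, 83, 83, 84, 81, 81] B [133, 133, 134, 135, 133, 133, 133, 134, 127, 131, 121, 115, 119, 122, 123, 120]
```

The cover has shifted about 3 mm inside the pocket, most likely the announced knock. It still lies flat and square, about 2 mm from centre, so it is within tolerance. Handing in.

```bash
python3 -c "
from rig import manip
print(manip.sign_off())"
```

```text
the job is handed in; nothing more can be done
None
```

The job is handed in, but no verdict came back: the bottle is in the spill tray, the body, the one spacer found and the cover are stacked flat in the nest (cover about 2 mm off centre), and all three pails hang one to a hook.

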